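Pack the plug-in modules in their case and latch it

TASK

Pack up the electronics bench's carrying case: take the little white bottle out of the case and stand it upright in the steel tray with the other bottles, and lay every plug-in module flat on the floor of a pocket of its own, lengthwise, tab up, also re-laying one that may lie crosswise on the dividers, so that nothing stands above the rim. Then close the lid fully, and only after that turn the latch knob clockwise until it clicks over and its tongue lies over the lid. Leave the loose things lying about the bench where they are.

Things in the scene. Friction and masses are not known exactly. Their poses are not given: they have to be found in the camera images.
- case: fixed grey open case, outside 134 (x) x 220 (y) x 55 mm high (the rim), walls and floor 5 mm. Origin: centre of the underside, z up. Lid hinged along the +x rim; latch block (56 x 46 x 63 mm high) outside the middle of the -x wall. Dividers 4 mm thick, 16 mm high at y = -63, -21, 21, 63 mm; a 20 mm wide ledge as high as the dividers inside the hinge wall. A module in a pocket stays 8 mm below the rim
- pocket0 (a point): floor centre of pocket 0 of the case (pockets 0 to 4 run from the case's -y end to its +y end, 42 mm apart); 50 mm below the rim; a pocket is 38 mm wide (y) and 104 mm long (x); axes as the case's
- pocket1 (a point): floor centre of pocket 1 of the case (pockets 0 to 4 run from the case's -y end to its +y end, 42 mm apart); 50 mm below the rim; a pocket is 38 mm wide (y) and 104 mm long (x); axes as the case's
- pocket2 (a point): floor centre of pocket 2 of the case (pockets 0 to 4 run from the case's -y end to its +y end, 42 mm apart); 50 mm below the rim; a pocket is 38 mm wide (y) and 104 mm long (x); axes as the case's
- pocket3 (a point): floor centre of pocket 3 of the case (pockets 0 to 4 run from the case's -y end to its +y end, 42 mm apart); 50 mm below the rim; a pocket is 38 mm wide (y) and 104 mm long (x); axes as the case's
- pocket4 (a point): floor centre of pocket 4 of the case (pockets 0 to 4 run from the case's -y end to its +y end, 42 mm apart); 50 mm below the rim; a pocket is 38 mm wide (y) and 104 mm long (x); axes as the case's
- lid (a joint): lid angle, rad: 0 shut, 1.57 upright, 2.0 fully open (stop). It starts open, leaning back (1.7 to 1.92), and stays where it is left (stiff hinge, 0.2 N m: some 1.5 to 3 N at the free edge). A flat plate 134 x 220 x 8 mm without a handle: push it over from behind and press it down on top
- lid_hinge (a point): on the lid's hinge axis at mid-length, 0.5 mm above the rim, at the lid's inner face; the axis runs along the case's y; axes as the lid's (when shut, the same as the case's)
- lid_edge (a point): middle of the lid's free edge, at its outer face (the top face when shut), 134 mm from the hinge and 8 mm from the inner face
- latch (a joint): latch angle, rad, growing clockwise seen from above: 0 open (steel tongue along the case's +y, beside the case), 1.4 locked (tongue over the lid; stop). Sprung into both ends with a hump at 0.7: turning it takes up to about 0.15 N m, and past 0.7 it clicks over to 1.4 by itself when let go
- latch_grip (a point): on the latch's vertical axis, 88 mm above the bench. Its black grip bar is 12 mm thick, 38 mm long, 72 to 98 mm above the bench, and lies along this point's y axis (the case's y when open); it turns with the latch. The steel tongue (14 mm wide, top at 72.5 mm) is right below the bar; the shut lid's top is at 63.5 mm
- module_a_center (a point): plug-in module: black body 90 x 30 x 16 mm with an upright aluminium tab across its middle, 10 mm thick (along x), 28 mm wide (y), standing 26 mm above the body, 42 mm high in all; 60 to 130 g. Point: on the tab's axis, 21 mm above the underside; x along the 90 mm length, z up. It starts on the bench
- module_b_center (a point): plug-in module: black body 90 x 30 x 16 mm with an upright aluminium tab across its middle, 10 mm thick (along x), 28 mm wide (y), standing 26 mm above the body, 42 mm high in all; 60 to 130 g. Point: on the tab's axis, 21 mm above the underside; x along the 90 mm length, z up. It starts on the bench
- module_c_center (a point): plug-in module: black body 90 x 30 x 16 mm with an upright aluminium tab across its middle, 10 mm thick (along x), 28 mm wide (y), standing 26 mm above the body, 42 mm high in all; 60 to 130 g. Point: on the tab's axis, 21 mm above the underside; x along the 90 mm length, z up. It starts on the bench
- module_e_center (a point): plug-in module: black body 90 x 30 x 16 mm with an upright aluminium tab across its middle, 10 mm thick (along x), 28 mm wide (y), standing 26 mm above the body, 42 mm high in all; 60 to 130 g. Point: on the tab's axis, 21 mm above the underside; x along the 90 mm length, z up. It starts on the bench
- module_d_center (a point): plug-in module: black body 90 x 30 x 16 mm with an upright aluminium tab across its middle, 10 mm thick (along x), 28 mm wide (y), standing 26 mm above the body, 42 mm high in all; 60 to 130 g. Point: on the tab's axis, 21 mm above the underside; x along the 90 mm length, z up. It starts in the case, lying crosswise on top of the dividers near the -y end, so its tab stands above the rim
- bottle_center (a point): small plain white bottle, round, 26 mm across up to 40 mm high, then a 22 mm cap, 68 mm high in all, 40 to 85 g. Point: on its axis half-way up (34 mm above the underside); z along its axis. It starts standing in pocket 4, sticking up above the rim
- tray: fixed steel tray, 120 (x) x 140 (y) mm, 12 mm high, wall and floor 4 mm; two amber stock bottles 38 mm across and 94 mm high are fixed in it at x = 36, y = -38 and 38 mm. Origin: centre of the underside, z up
- tray_spot (a point): free place on the tray's floor, 22 mm from the tray's centre on its -x side; free for 35 mm all round
- reel: bystander: steel reel, 52 mm across, 34 mm high, loose on the bench; origin at the centre of its underside
- driver: bystander: screwdriver 160 mm long, lying loose on the bench
- heatsink: bystander: finned aluminium heat sink, 50 x 50 x 30 mm, loose on the bench; origin at the centre of its underside
- relay: bystander: clear plastic relay block, 30 x 30 x 24 mm, loose on the bench; origin at the centre of its underside
- cup: bystander: white cup, 72 mm across, 85 mm high, loose on the bench; origin at the centre of its underside

How it is judged (in metres and radians):
On the way, in this order (a step that is already met when the one before it is completed fails the run):
1. every module lies flat in a pocket and the bottle stands in the tray (z of each of module_a_center, module_b_center, module_c_center, module_e_center, module_d_center in the frame of case below 0.032 m and x of module_a_center in the frame of case between -0.06 and 0.06 m and y of module_a_center in the frame of case between -0.106 and 0.106 m and angle between each of module_a_center, module_b_center, module_c_center, module_e_center, module_d_center, bottle_center's own z axis and vertical below 0.15 rad and x of module_b_center in the frame of case between -0.06 and 0.06 m and y of module_b_center in the frame of case between -0.106 and 0.106 m and x of module_c_center in the frame of case between -0.06 and 0.06 m and y of module_c_center in the frame of case between -0.106 and 0.106 m and x of module_e_center in the frame of case between -0.06 and 0.06 m and y of module_e_center in the frame of case between -0.106 and 0.106 m and x of module_d_center in the frame of case between -0.06 and 0.06 m and y of module_d_center in the frame of case between -0.106 and 0.106 m and x of bottle_center in the frame of tray between -0.056 and 0.056 m and y of bottle_center in the frame of tray between -0.066 and 0.066 m and height (world z) of bottle_center below 0.045 m), for 0.2 s.
2. the lid is shut (value of joint lid below 0.03 rad), for 0.2 s.
3. the latch has clicked over to locked (value of joint latch above 1.2 rad), for 0.2 s.
At the end, for the whole second after the job is handed in: Every module lies inside the case, its centre under 32 mm above the case's underside, tilted under 0.15 rad; the bottle stands in the tray, tilted under 0.15 rad; lid shut (below 0.03 rad); latch locked (above 1.2 rad); all at rest (all of step 1 and value of joint lid below 0.03 rad and value of joint latch above 1.2 rad and linear speed of each of module_a, module_b, module_c, module_e, module_d, bottle below 0.02 m/s); the robot touches nothing.
It fails at once if a loose bystander on the bench is moved more than 40 mm (distance of any of reel, driver, heatsink, relay, cup from where it was at the start of the episode above 0.04 m).
Of module_a, module_b, module_c, module_e, module_d only 3 to 5 are there at a start; the rules pass over those that are not, and their reading is None.
At some moment in a run one of module_a, module_b, module_c, module_e may be knocked a few centimetres aside while the robot is not near it.
It also fails if it takes over 210 s, if anything falls off the work surface, if the arm or the gripper's body presses on something with over 40 N, if the wrist force passes 120 N, or if a joint passes its speed limit or range.

ROBOT

A 6-joint arm with a two-finger parallel gripper is mounted at the origin on the work surface. World frame = base frame: x ahead of the robot, y to its left, z up, the work surface at z = 0. Lengths are in m, angles in degrees, forces in N, time in s.
With the tool pointing down it reaches from about 0.375 to 0.9 m from the base axis. Payload 3.1 kg.
Tool frame: the origin (TCP) lies at the very end of the fingers, on their centre line; the grasp point (between the pads) lies 19 mm behind it; z points along the fingers, y is the direction in which the jaws open and shut (so a half turn about z gives the same grasp; the last joint's range is limited). The gripper opens to 87 mm and grips with 3 to 60 N. Pads are 19 mm wide; open, the fingers measure 117 mm over their backs; the gripper's body (75 mm by 190 mm) begins 51 mm behind the grasp point.
Start: joints at [53.027, 30.224, 82.088, -0, 67.689, -10.227], TCP at [0.281, 0.558, 0.223] pointing down, gripper open.
Joint ranges: [-176.69, 176.69], [-43.24, 126.21], [12.49, 139.97], [-82, 262], [0, 151.66], [-163.58, 163.58]. Speed limits (degrees/s): [159.86, 159.86, 180, 180, 180, 180].

INTERFACE

Orientations are given as a 3x3 rotation matrix whose columns are the frame's x, y, z axes.
In Python, from rig import read_state, capture, hand_in gives the robot as it stands. The module is installed in compiled form; this text tells all that it offers.
- The arm moves only by the tool send_rows, never from a script. Its argument "moves" is one flat list of numbers, 7 for each row, row after row: the turn, a rotation vector about the world's x, y, z in degrees, then the shift along the world's x, y, z in cm, then the gripper's target within -1 to 1 (fully open at 1, half-way at 0, shut at -1). In form: [rx, ry, rz, tx, ty, tz, hand, rx, ry, rz, tx, ty, tz, hand, ...]. A call has 1 to 20 rows; each row shifts and turns the commanded pose from where the row before left it; what a row does not reach is not made up. A row lasts 1/10 s, in which the tool goes at most 50 mm and 8.59 degrees, less where a joint would pass 70% of its speed; a pose out of reach is approached as far as the arm can. A call with a gripper value outside its range is refused whole. The fingers move at their own pace and stop on an object; the grip force is fixed at half the most. Time passes only in rows, so rows that do not move let the fingers close. It gives the time, the measured TCP pose, the force and the opening at its end, in the units of the state.
- read_state(): the state, without advancing time (a new reading comes with each control period).
- capture(name): name is "scene" or "top"; returns a dict with "pixels" (420x560x3 uint8, red, green, blue), "vertical_fov" (degrees; the focal length in pixels is half the picture's height over the tangent of half this angle, whatever the lens; pixels are square), "cx", "cy" (the principal point, pixels), "dist" ([k1, k2, p1, p2, k3] as OpenCV has them; the pictures are not rectified), "rvec" (rotation vector, rad) and "tvec" (3), from world to camera coordinates, as OpenCV has them. Camera axes: x right, y down, z forward; pixel columns grow to the right and rows downward; lengths in m; the calibration is good to about 2 mm. A picture is of the moment at which its call begins. There is no depth.
- hand_in(): hands the job in, once; it reports no verdict.
The state is a dict: "time_s": time; "joint_positions": joint angles; "qvel": joint speeds; "tau": joint torques, N m; "position": TCP position; "tcp_rot": TCP orientation; "force": force on the tool from outside, world axes, zero at the start; "moment": the same for the moment, N m; "opening": opening from 0.0 (shut) to 1.0 (fully open).
Only numpy, scipy, OpenCV 4.12 (cv2) and the standard library are available. Lean on these libraries where they do the work, as an engineer would, in place of code of your own. Each camera call takes 0.05 s, during which the arm holds its last target.

## Working session

There is one attempt and no reset: what is moved stays moved. The work goes in short steps, Python scripts to look and compute and a tool call to move; the robot and the scene stay as the last step left them, time stands still between calls to the robot, and variables do not carry over. Pictures are saved under pics/ and viewed, and the job is handed in when it is done.

Besides the shell and the picture viewer there is one more tool, called after ">>>" as name(argument=value, ...), one argument or row to a line, values as JSON. send_rows: Moves the arm, as the interface text tells. Its arguments: {"type":"object","properties":{"moves":{"type":"array","items":{"type":"number"}}},"required":["moves"]}

```bash
mkdir -p pics; ls; cat > h.py <<'E'
import numpy as np, cv2
from rig import read_state, capture, hand_in
def cap(name,tag):
    c=capture(name); cv2.imwrite(f'pics/{tag}.png',c['pixels'][:,:,::-1]); 
    np.save(f'pics/{tag}.npy',c,allow_pickle=True); return c
def load(tag): return np.load(f'pics/{tag}.npy',allow_pickle=True).item()
def K(c):
    h=c['pixels'].shape[0]; f=h/2/np.tan(np.radians(c['vertical_fov'])/2)
    return np.array([[f,0,c['cx']],[0,f,c['cy']],[0,0,1.]])
def px2w(c,uv,z):
    p=cv2.undistortPoints(np.array(uv,float).reshape(-1,1,2),K(c),np.array(c['dist'],float))[:,0]
    R=cv2.Rodrigues(np.array(c['rvec'],float))[0]; t=np.array(c['tvec'],float).reshape(3)
    o=-R.T@t; d=np.c_[p,np.ones(len(p))]@R
    z=np.broadcast_to(z,len(p)); s=(z-o[2])/d[:,2]; return o+d*s[:,None]
def w2px(c,X):
    return cv2.projectPoints(np.array(X,float).reshape(-1,1,3),np.array(c['rvec'],float),np.array(c['tvec'],float),K(c),np.array(c['dist'],float))[0][:,0]
def crop(tag,x0,y0,w,h,s,out):
    im=cv2.imread(f'pics/{tag}.png')[y0:y0+h,x0:x0+w]
    im=cv2.resize(im,None,fx=s,fy=s,interpolation=cv2.INTER_CUBIC)
    for i in range(0,w,20): cv2.putText(im,str(x0+i),(i*s,8),0,.3,(0,0,255),1); cv2.line(im,(i*s,10),(i*s,14),(0,0,255))
    for i in range(0,h,20): cv2.putText(im,str(y0+i),(0,i*s+4),0,.3,(0,0,255),1)
    cv2.imwrite(f'pics/{out}.png',im)
E
python3 - <<'E'
from h import *
for n in('scene','top'):
    c=cap(n,n+'0'); R=cv2.Rodrigues(np.array(c['rvec']))[0]; print(n,-R.T@np.array(c['tvec']).reshape(3),R[2],c['dist'],c['vertical_fov'])
print(read_state())
E
```

```text
pics
scene [ 1.03495373 -0.3684697   0.84124262] [-0.52365548  0.3680395  -0.76833057] [-0.04414165  0.          0.          0.          0.        ] 56.97674659213695
top [0.39626792 0.02577816 1.0838127 ] [ 0.15649393 -0.02267597 -0.98741858] [-0.13615302  0.          0.          0.          0.        ] 49.356519459468615
{'time_s': 0.1, 'joint_positions': array([ 5.30269411e+01,  3.02758200e+01,  8.21487512e+01,  7.24056281e-04,
        6.76887466e+01, -1.02274235e+01]), 'qvel': array([ 0.00853965, -0.12771481, -0.24906359, -0.07163877, -0.04269403,
        0.06356179]), 'tau': array([-7.10124550e-05, -4.40986347e+01, -1.77150804e+01,  6.34919107e-02,
        5.33292023e-02, -2.68830939e-05]), 'position': array([0.28084105, 0.55761667, 0.22164773]), 'tcp_rot': array([[-8.93010846e-01,  4.50033544e-01, -1.19884761e-03],
       [ 4.50034995e-01,  8.93009534e-01, -1.57304340e-03],
       [ 3.62660045e-04, -1.94426820e-03, -9.99998044e-01]]), 'force': array([ 0.66027808,  0.1987088 , -0.11571602]), 'moment': array([ 0.00120844, -0.05656252,  0.01497654]), 'opening': 1.0022097476928902}
```

View pics/scene0.png

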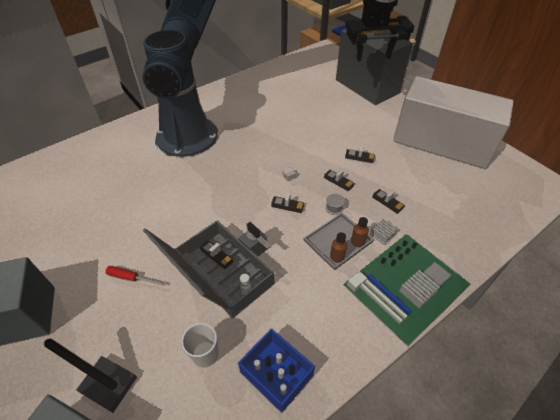

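View pics/top0.png

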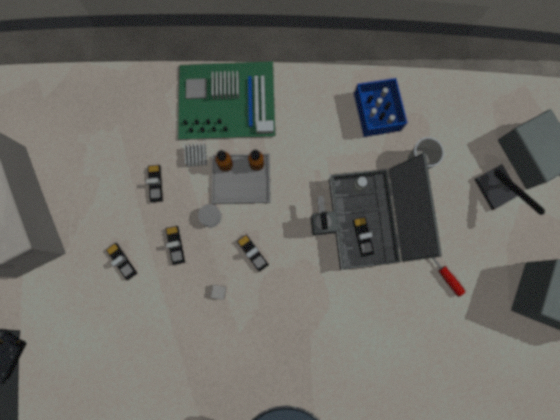

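The overview shows the case right of centre in the top view (centre about (365,220)). Four modules lie near (154,184), (121,261), (175,245) and (252,253), and module d is in the case at (363,236). The bottle is at (362,182) and the tray at (240,178). I'll crop in next.

```bash
python3 - <<'E'
from h import *
crop('top0',300,140,160,150,5,'c1'); crop('top0',95,140,190,150,4,'c2'); crop('scene0',140,180,160,140,5,'c3')
crop('scene0',260,140,190,130,4,'c4')
E
```

```text
(no output)
```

View pics/c1.png

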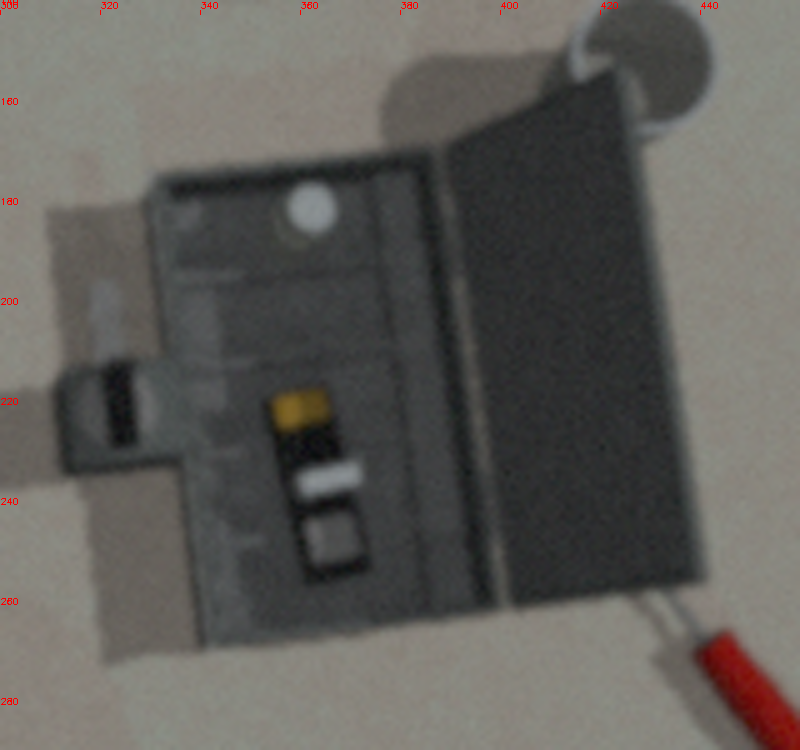

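View pics/c2.png

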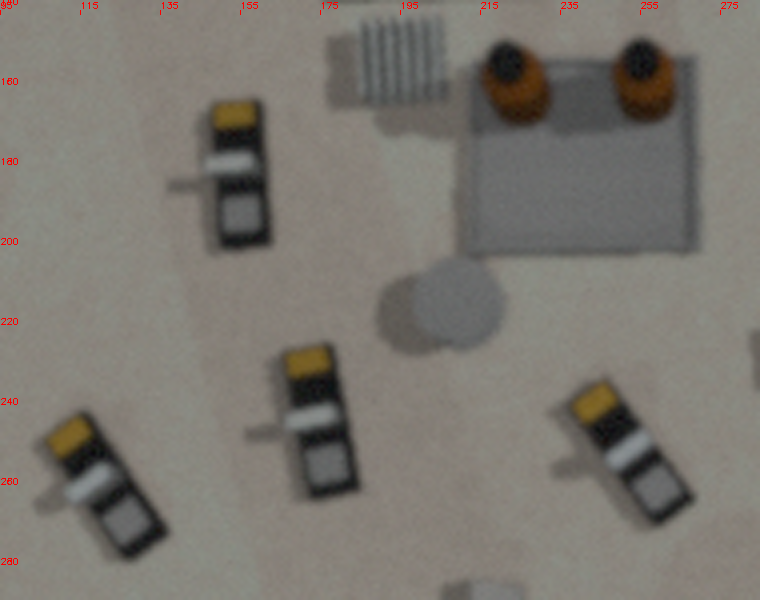

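View pics/c3.png

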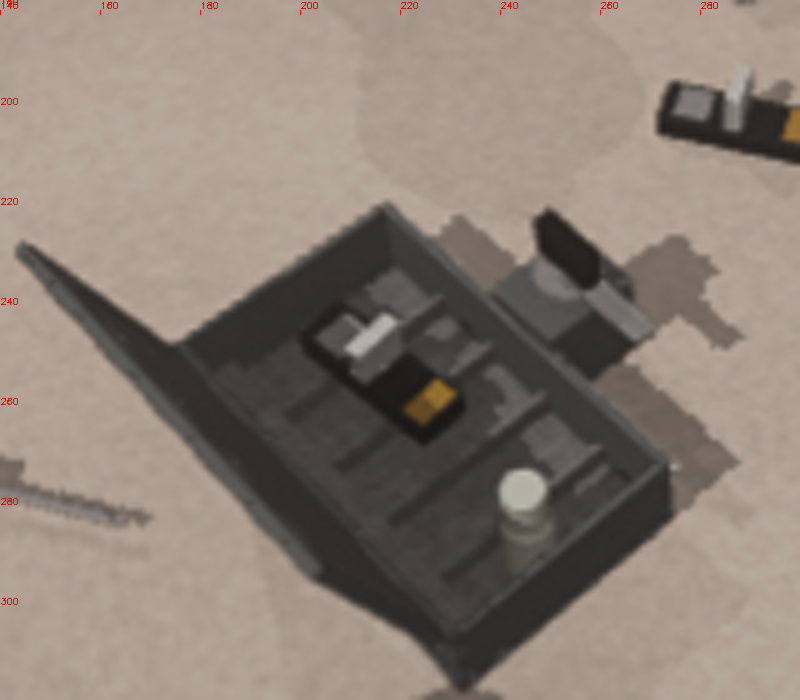

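View pics/c4.png

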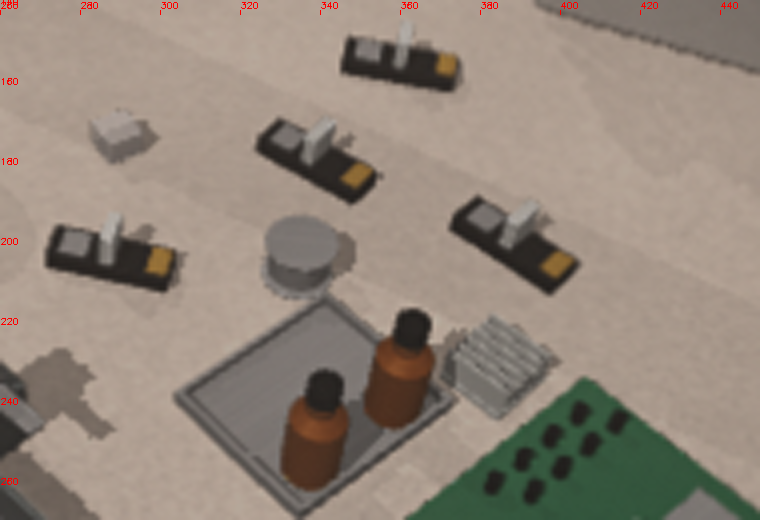

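```bash
cat >> h.py <<'E'
from scipy.optimize import least_squares
def fit(obs,x0,z=None):
    """obs: list of (cam, uv, local xyz). pose x,y,yaw(deg)"""
    def r(p):
        a=np.radians(p[2]); R=np.array([[np.cos(a),-np.sin(a),0],[np.sin(a),np.cos(a),0],[0,0,1]])
        o=[]
        for c in {id(o[0]):o[0] for o in obs}.values():
            s=[q for q in obs if q[0] is c]
            L=np.array([q[2] for q in s])@R.T+[p[0],p[1],0]
            o.append((w2px(c,L)-np.array([q[1] for q in s])).ravel())
        return np.concatenate(o)
    s=least_squares(r,x0,x_scale=[.01,.01,1.],loss='soft_l1'); return s.x,s.fun.reshape(-1,2)
E
python3 - <<'E'
from h import *
t=load('top0'); s=load('scene0')
def go(n,obs,x0):
    p,r=fit(obs,x0); print(n,np.round(p,4),'\n',np.round(r,1).tolist())
# case
h=(.067,.110,.055)
C=[(-.067,.11,.055),(-.067,-.11,.055),(.067,.11,.055),(.067,-.11,.055)]
ct=[(331,176),(340,268.5),(387,169.5),(397.5,261)]
cs=[(273.5,272),(217,220.5),(231,306),(176,248)]
print(px2w(t,ct,.055))
go('case',[(t,u,l) for u,l in zip(ct,C)]+[(s,u,l) for u,l in zip(cs,C)],[.45,-.2,-90])
go('case t',[(t,u,l) for u,l in zip(ct,C)],[.45,-.2,-90])
# tray top rim z=.012
T=[(.06,.07,.012),(.06,-.07,.012),(-.06,.07,.012),(-.06,-.07,.012)]
print(px2w(t,[(211,155),(268.5,154),(210,203),(270,203)],.012))
# modules: four body top corners z=.016 from top view
M={'m1':[(146.5,166),(160.5,165),(149,202),(162.5,201)],
'm2':[(103,251),(115.5,242.5),(127.5,280),(137,273.5)],
'm3':[(165.5,229),(177.5,225.5),(172.5,265),(184.5,262.5)],
'm4':[(235,243),(247,235),(259,271.5),(268.5,264.5)]}
for k,v in M.items():
    w=px2w(t,v,.014); print(k,np.round(w.mean(0),4),np.linalg.norm(w[0]-w[1]),np.linalg.norm(w[0]-w[2]),np.degrees(np.arctan2(*( (w[0]+w[1]-w[2]-w[3])[1::-1]))))
# tab tops z=.042 top view; scene
tt={'m1':(152.5,180.5),'m2':(117.5,260.5),'m3':(172.5,244),'m4':(252,252.5)}
for k,v in tt.items(): print(k,px2w(t,[v],.042))
ss={'m4':(288,194.5),'m1':(391,191.5),'m3':(340.5,171.5),'m2':(361,147.5)}
for k,v in ss.items(): print('s',k,px2w(s,[v],.042))
print('d',px2w(t,[(366,236)],.063+0),'bottle',px2w(t,[(362.5,181.5)],.073),px2w(s,[(244.5,278)],.073))
print('spots tray', px2w(t,[(223,160),(257,159)],.094))
print('by: reel',px2w(t,[(209,215)],.034),'relay',px2w(t,[(218,292)],.024),'hs',px2w(t,[(196,155)],.03),'cup',px2w(t,[(428,152)],.085))
E
```

```text
[[ 0.6380226  -0.09702338  0.055     ]
 [ 0.42551159 -0.11746445  0.055     ]
 [ 0.65675416 -0.2291082   0.055     ]
 [ 0.44367224 -0.24941939  0.055     ]]
case [  0.5411  -0.1729 -83.5827] 
 [[-1.3, -2.1], [0.5, 0.6], [-0.8, -0.5], [1.0, 2.0], [1.0, 0.1], [1.0, -1.4], [-1.1, 1.6], [-1.0, -0.3]]
case t [  0.5412  -0.1733 -84.2967] 
 [[-0.6, -2.5], [0.0, 0.2], [-0.1, -0.2], [0.7, 2.3]]
[[0.69463287 0.18902429 0.012     ]
 [0.69966599 0.04967137 0.012     ]
 [0.57661785 0.18625116 0.012     ]
 [0.57925682 0.04347482 0.012     ]]
m1 [0.6217 0.3221 0.014 ] 0.03445481993094197 0.08915052062655733 7.251511000700059
m2 [0.4324 0.3928 0.014 ] 0.03604488973224151 0.09194713597514059 41.057722428266416
m3 [0.4738 0.2647 0.014 ] 0.02961953628105081 0.08674978547332636 13.620832375331451
m4 [0.4587 0.0823 0.014 ] 0.03370818223454676 0.08718743750874682 39.38583852504499
m1 [[0.62259302 0.31975269 0.042     ]]
m2 [[0.43396789 0.39080512 0.042     ]]
m3 [[0.47490958 0.26429921 0.042     ]]
m4 [[0.45920447 0.08160959 0.042     ]]
s m4 [[0.45480537 0.08969389 0.042     ]]
s m1 [[0.61939834 0.330224   0.042     ]]
s m3 [[0.47398734 0.27050378 0.042     ]]
s m2 [[0.43207265 0.39555074 0.042     ]]
d [[ 0.49902126 -0.17561278  0.063     ]] bottle [[ 0.62259189 -0.1671125   0.073     ]] [[ 0.62376637 -0.16452041  0.073     ]]
spots tray [[0.66069691 0.14912946 0.094     ]
 [0.6643826  0.07325548 0.094     ]]
by: reel [[0.54464109 0.1841273  0.034     ]] relay [[0.3682212  0.15838436 0.024     ]] hs [[0.68906926 0.22222589 0.03      ]] cup [[ 0.69348291 -0.31970799  0.085     ]]
```

```bash
cat >> h.py <<'E'
def box(x0,x1,y0,y1,z0,z1):
    P=np.array([(x,y,z) for x in(x0,x1) for y in(y0,y1) for z in(z0,z1)]); 
    E=[(a,b) for a in range(8) for b in range(a) if bin(a^b).count('1')==1]
    return [(P[a],P[b]) for a,b in E]
def Rz(d): a=np.radians(d); return np.array([[np.cos(a),-np.sin(a),0],[np.sin(a),np.cos(a),0],[0,0,1]])
MOD=box(-.045,.045,-.015,.015,0,.016)+box(-.005,.005,-.014,.014,.016,.042)
CASE=box(-.067,.067,-.11,.11,0,.055)+box(-.062,.062,-.105,.105,.005,.055)
for _y in(-.063,-.021,.021,.063): CASE+=box(-.062,.042,_y-.002,_y+.002,.005,.021)
LATCH=box(-.006,.006,-.019,.019,.072,.098)
TRAY=box(-.06,.06,-.07,.07,0,.012)
def cyl(r,z0,z1):
    a=np.linspace(0,2*np.pi,17); o=[]
    for z in(z0,z1):
        P=np.c_[r*np.cos(a),r*np.sin(a),0*a+z]; o+=list(zip(P[:-1],P[1:]))
    return o
def overlay(tag,items,x0,y0,w,h,s,out):
    c=load(tag); im=cv2.imread(f'pics/{tag}.png')[y0:y0+h,x0:x0+w]
    im=cv2.resize(im,None,fx=s,fy=s,interpolation=cv2.INTER_CUBIC)
    im=cv2.convertScaleAbs(im,alpha=1.3)
    for L,(x,y,z,yaw),col in items:
        P=np.array(L).reshape(-1,3)@Rz(yaw).T+[x,y,z]
        q=((w2px(c,P)-[x0,y0]+.5)*s*8).round().astype(int).reshape(-1,2,2)
        for a,b in q: cv2.line(im,tuple(map(int,a)),tuple(map(int,b)),col,1,cv2.LINE_AA,3)
    cv2.imwrite(f'pics/{out}.png',im)
G=(0,255,0);Y=(0,255,255);M_=(255,0,255)
E
cat > it.py <<'E'
from h import *
case=(.5415,-.173,0,-84.2)
items=[(CASE,case,G),(TRAY,(.6365,.117,0,1),Y)]
mods={'m1':(.622,.322,0,7.3),'m2':(.433,.392,0,41),'m3':(.4745,.2645,0,13.6),'m4':(.459,.082,0,39.5)}
for m in mods.values(): items.append((MOD,m,G))
cx=lambda x,y:(Rz(case[3])@[x,y,0]+case[:3])
lp=cx(-.095,0); items.append((LATCH,(lp[0],lp[1],0,case[3]),M_))
items.append((MOD,(.499,-.1756,.021,8),Y))
items.append((cyl(.013,0,.04)+cyl(.011,.04,.068),(.623,-.166,.005,0),Y))
E
python3 - <<'E'
from it import *
overlay('top0',items,300,140,160,150,5,'o1');overlay('top0',items,95,140,190,150,4,'o2')
overlay('scene0',items,140,180,160,140,5,'o3');overlay('scene0',items,260,140,190,130,4,'o4')
E
```

```text
(no output)
```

View pics/o1.png

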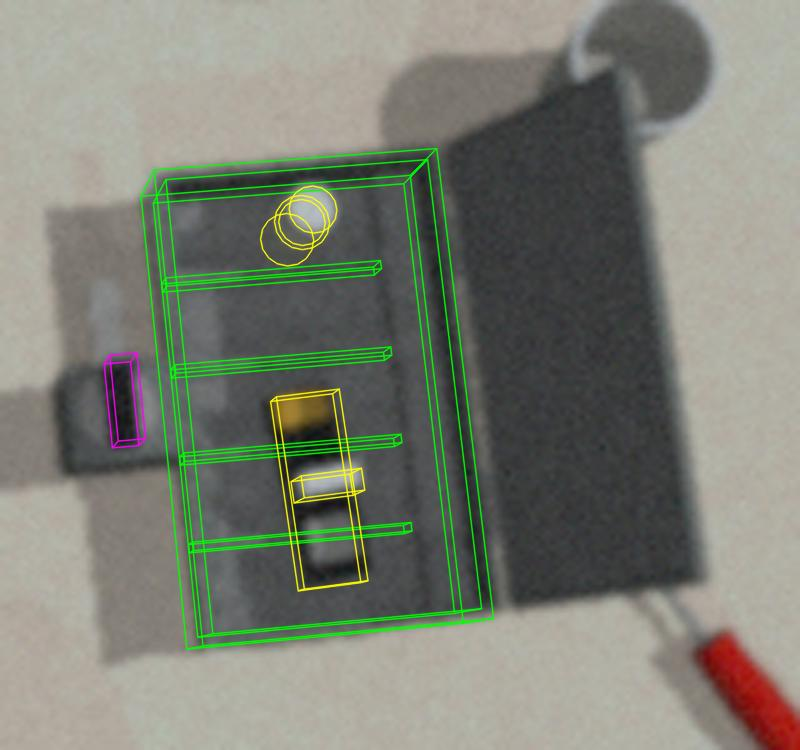

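View pics/o2.png

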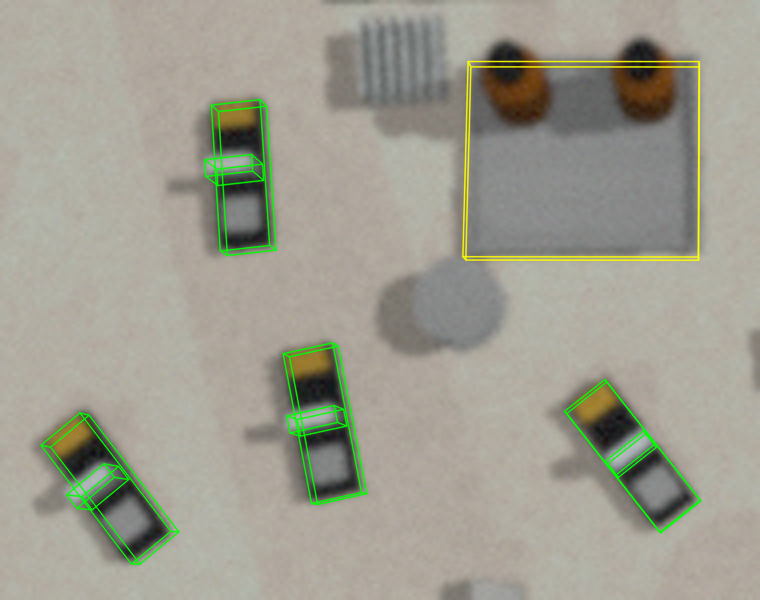

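View pics/o3.png

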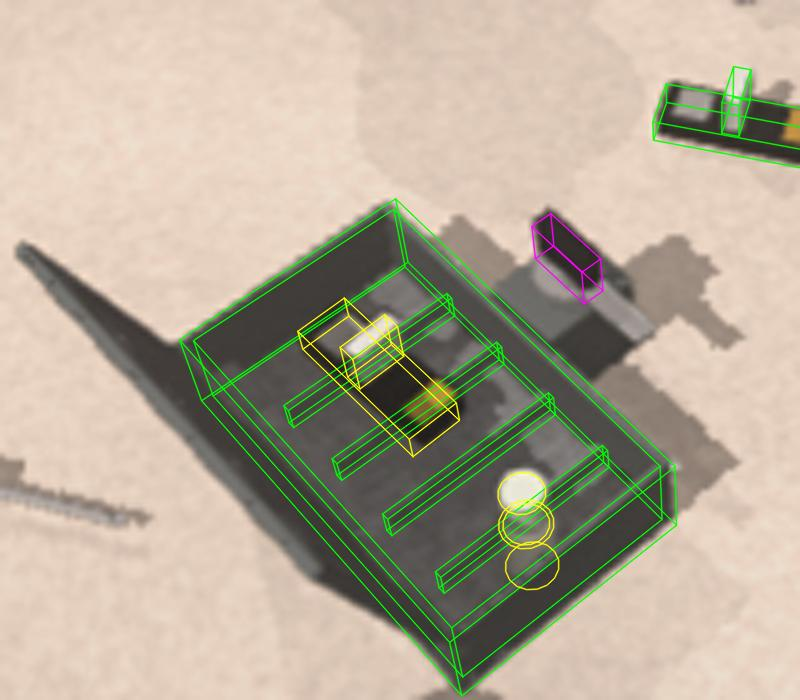

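View pics/o4.png

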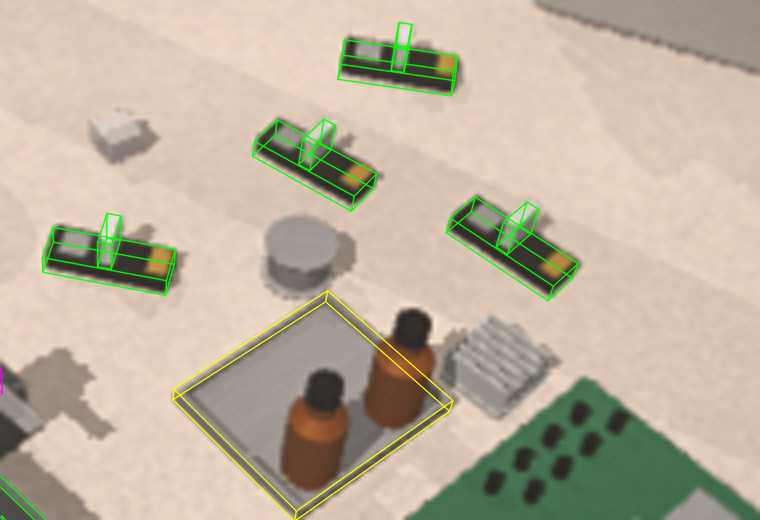

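```bash
python3 - <<'E'
from h import *
crop('scene0',320,0,110,110,7,'c5')
s=load('scene0')
print(w2px(s,[[.281,.558,.223],[.281,.558,.242],[.281,.558,.293],[.281,.558,.483]]))
for v in (.05,.0585,.095): print(w2px(s,[np.array([.281,.558,z])+k*v*np.array([.45,.893,0]) for z in(.223,.293) for k in(-1,1)]).round(1).tolist())
E
```

```text
[[373.13232846  58.28330813]
 [374.2015822   52.5856199 ]
 [377.18567219  36.64029972]
 [389.96082457 -32.411849  ]]
[[357.9, 59.6], [388.2, 57.0], [361.3, 37.9], [392.8, 35.4]]
[[355.3, 59.9], [390.7, 56.8], [358.6, 38.1], [395.5, 35.2]]
[[344.1, 60.9], [401.6, 55.8], [346.9, 39.1], [406.8, 34.3]]
```

View pics/c5.png

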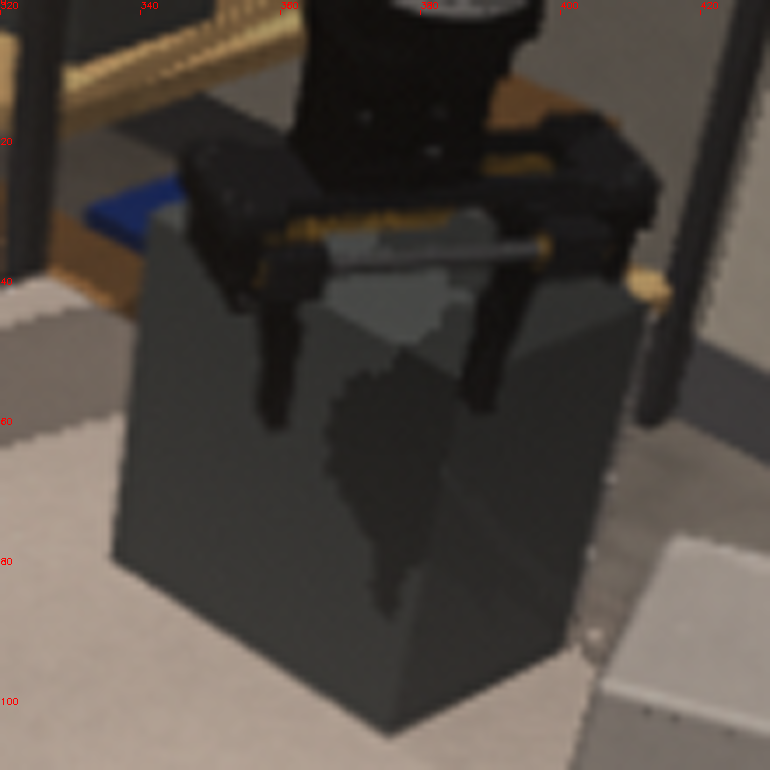

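Overlays fit within about 2–3 mm, and the gripper body is 190 mm wide along the jaw axis. Bottle first, so I'm moving above it.

>>> send_rows(
  moves=[0,0,-2.87,1.71,-3.62,0,0.2,0,0,-2.87,1.71,-3.62,0,0.2,0,0,-2.87,1.71,-3.62,0,0.2,0,0,-2.87,1.71,-3.62,0,0.2,0,0,-2.87,1.71,-3.62,0,0.2,0,0,-2.87,1.71,-3.62,0,0.2,0,0,-2.87,1.71,-3.62,0,0.2,0,0,-2.87,1.71,-3.62,0,0.2,0,0,-2.87,1.71,-3.62,0,0.2,0,0,-2.87,1.71,-3.62,0,0.2,0,0,-2.87,1.71,-3.62,0,0.2,0,0,-2.87,1.71,-3.62,0,0.2,0,0,-2.87,1.71,-3.62,0,0.2,0,0,-2.87,1.71,-3.62,0,0.2,0,0,-2.87,1.71,-3.62,0,0.2,0,0,-2.87,1.71,-3.62,0,0.2,0,0,-2.87,1.71,-3.62,0,0.2,0,0,-2.87,1.71,-3.62,0,0.2,0,0,-2.87,1.71,-3.62,0,0.2,0,0,-2.87,1.71,-3.62,0,0.2],
)

```text
time_s: 2.1
position: [0.6234, -0.1673, 0.222]
tcp_rot: [[-0.1, 0.995, -0.001], [0.995, 0.1, 0.001], [0.001, -0.001, -1.0]]
force: [0.2, -0.2, -0.3]
opening: 0.602
```

```bash
cat > st.py <<'E'
from h import *
s=read_state(); R=s['tcp_rot']
print('t',round(s['time_s'],2),'pos',np.round(s['position'],4),'jaw',round(float(np.degrees(np.arctan2(R[1,1],R[0,1]))),2),'z',np.round(R[:,2],3),'F',np.round(s['force'],1),'M',np.round(s['moment'],2),'op',round(s['opening'],3),'q6',s['joint_positions'].round(1))
E
python3 st.py; python3 - <<'E'
from h import *
cap('top','t1');cap('scene','s1'); 
crop('top','t1'==0,0,1,1,1,'x') if 0 else None
crop('t1',300,120,160,150,5,'a1'); crop('s1',140,160,200,150,4,'a2')
E
```

```text
t 2.1 pos [ 0.6234 -0.1673  0.222 ] jaw 5.72 z [-0.001  0.001 -1.   ] F [ 0.2 -0.2 -0.3] M [-0.05 -0.01  0.02] op 0.602 q6 [-24.9  31.9  78.9   0.   69.2 -30.7]
```

View pics/a1.png

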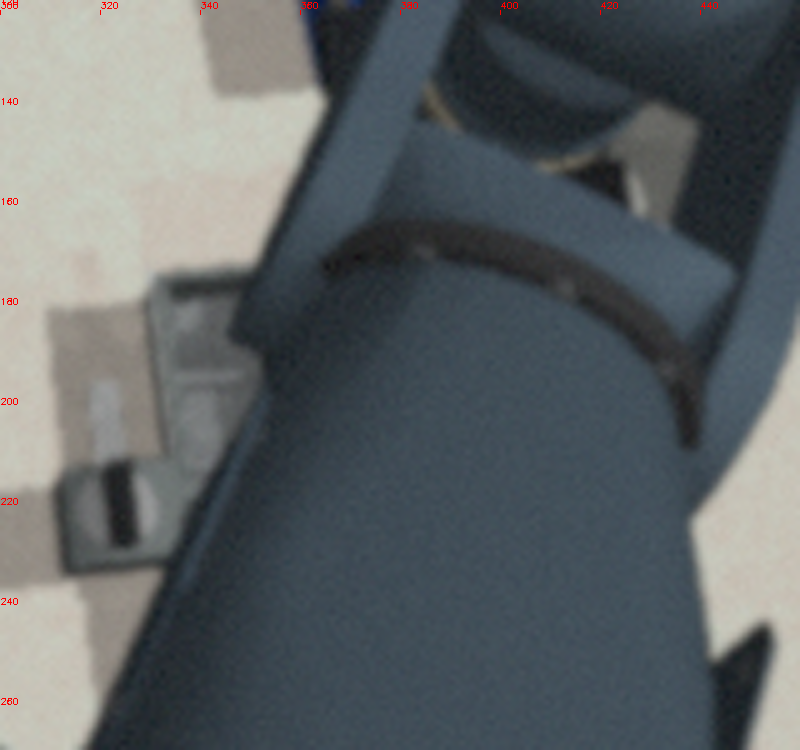

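View pics/a2.png

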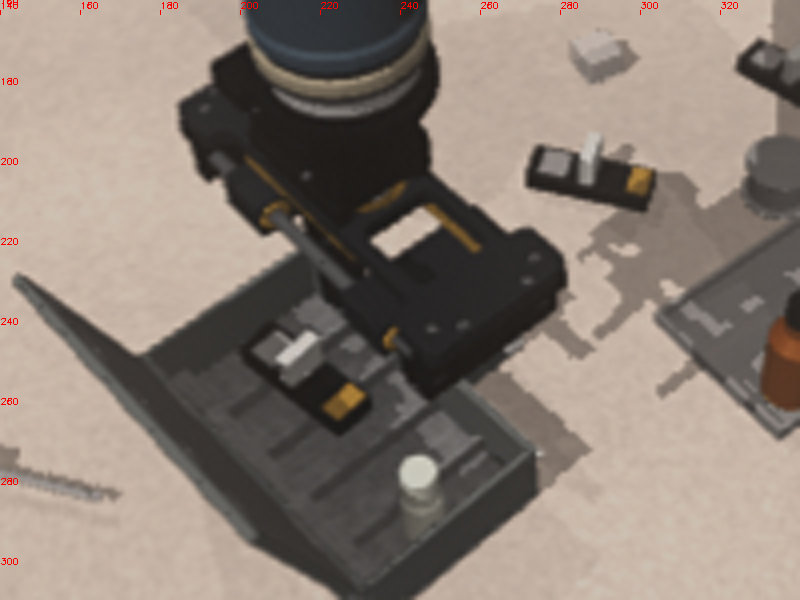

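Arm tracking is accurate. In the scene view the bottle cap is at (244,278), unobstructed. I'll descend and grip it above the rim.

>>> send_rows(
  moves=[0,0,0,0,0.1,-4,0.2,0,0,0,0,0,-4,0.2,0,0,0,0,0,-3,0.2,0,0,0,0,0,-3,0.2,0,0,0,0,0,-2.4,0.2,0,0,0,0,0,0,-1,0,0,0,0,0,0,-1,0,0,0,0,0,0,-1,0,0,0,0,0,0,-1,0,0,0,0,0,0,-1,0,0,0,0,0,0,-1],
)

```text
time_s: 3.3
position: [0.6232, -0.1648, 0.0588]
tcp_rot: [[-0.102, 0.995, 0.0], [0.995, 0.102, -0.0], [-0.0, 0.0, -1.0]]
force: [-0.8, 0.1, 1.2]
opening: 0.236
```

```bash
python3 st.py; python3 - <<'E'
from h import *
cap('scene','s2'); crop('s2',140,160,200,150,4,'a3')
E
```

```text
t 3.3 pos [ 0.6232 -0.1648  0.0588] jaw 5.86 z [ 0. -0. -1.] F [-0.8  0.1  1.2] M [-0.06  0.06  0.01] op 0.236 q6 [-24.7  43.5  85.9   0.   50.6 -30.6]
```

View pics/a3.png

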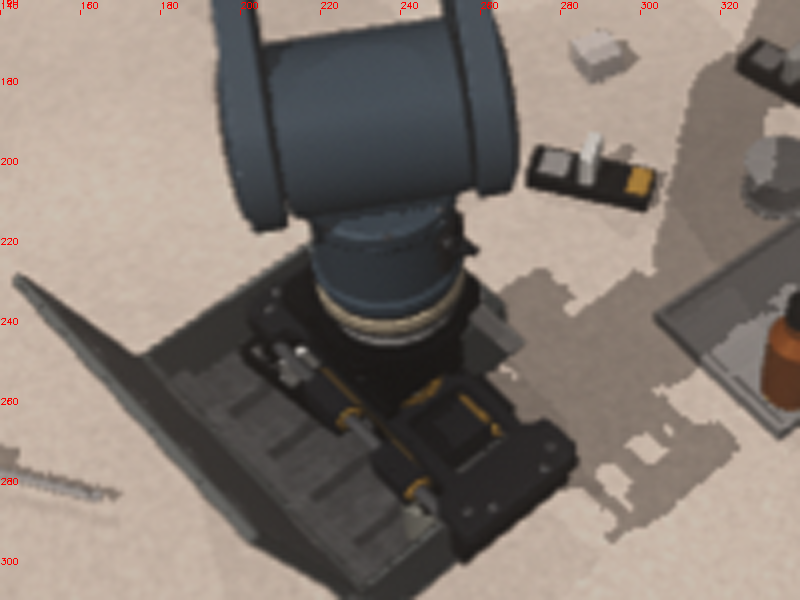

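Opening is about 21 mm, so the cap is held. Now carrying it to the tray spot.

>>> send_rows(
  moves=[0,0,0,0,0,2,-1,0,0,0,0,0,4,-1,0,0,0,0,0,4,-1,0,0,0,0,0,4,-1,0,0,0,-0.1,3.5,0,-1,0,0,0,-0.1,3.5,0,-1,0,0,0,-0.1,3.5,0,-1,0,0,0,-0.1,3.5,0,-1,0,0,0,-0.1,3.5,0,-1,0,0,0,-0.1,3.5,0,-1,0,0,0,-0.1,3.5,0,-1,0,0,0,-0.1,3.5,0,-1,0,0,0,0,0,0,-1],
)

```text
time_s: 4.65
position: [0.6142, 0.1195, 0.1985]
tcp_rot: [[-0.107, 0.994, -0.001], [0.994, 0.107, 0.002], [0.002, -0.0, -1.0]]
force: [0.6, -0.3, -0.7]
opening: 0.237
```

```bash
python3 st.py; python3 - <<'E'
from h import *
cap('scene','s3'); crop('s3',260,120,190,150,4,'a4')
E
```

```text
t 4.65 pos [0.6142 0.1195 0.1985] jaw 6.13 z [-0.001  0.002 -1.   ] F [ 0.6 -0.3 -0.7] M [-0.04  0.01 -0.03] op 0.237 q6 [ 0.7 31.8 83.4  0.1 64.9 -5.4]
```

View pics/a4.png

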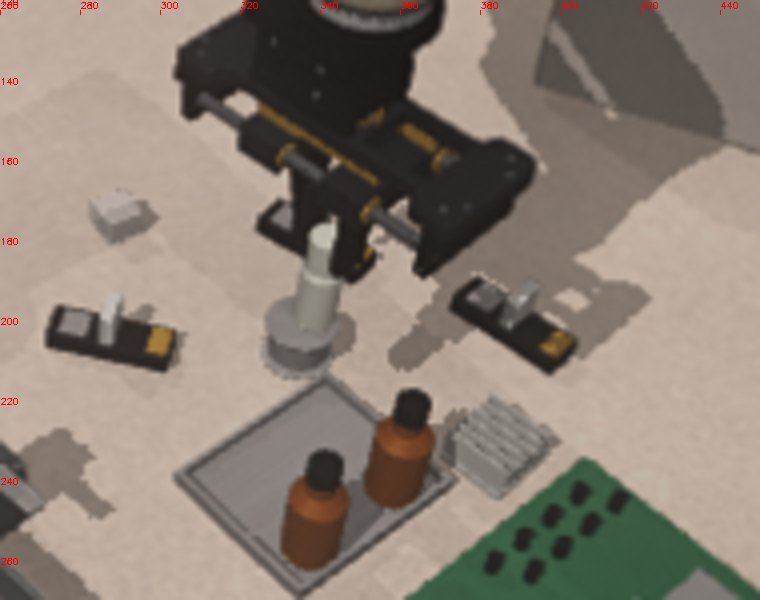

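>>> send_rows(
  moves=[0,0,0,0,0,-4,-1,0,0,0,0,0,-4,-1,0,0,0,0,0,-3,-1,0,0,0,0,0,-2,-1,0,0,0,0,0,-0.6,-1,0,0,0,0,0,-0.3,-1,0,0,0,0,0,0,-1,0,0,0,0,0,0,-0.2,0,0,0,0,0,0,-0.2,0,0,0,0,0,0,-0.2,0,0,0,0,0,4,-0.2,0,0,0,0,0,4,0,0,0,0,0,0,4,0,0,0,0,0,0,3,0],
)

```text
time_s: 6.1
position: [0.6161, 0.1153, 0.2129]
tcp_rot: [[-0.102, 0.995, 0.004], [0.995, 0.102, 0.0], [-0.0, 0.004, -1.0]]
force: [0.0, -0.1, 0.5]
opening: 0.491
```

```bash
python3 st.py; python3 - <<'E'
from h import *
cap('scene','s4'); crop('s4',260,120,190,150,4,'a5')
E
```

```text
t 6.1 pos [0.6161 0.1153 0.2129] jaw 5.87 z [ 0.004  0.    -1.   ] F [ 0.  -0.1  0.5] M [-0.09  0.02 -0.01] op 0.491 q6 [ 0.4 30.9 82.6  0.  66.3 -5.5]
```

View pics/a5.png

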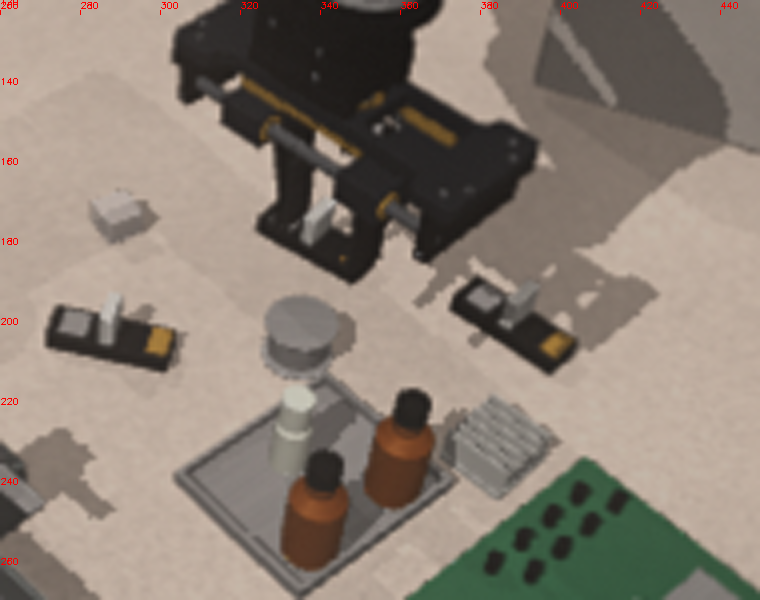

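Bottle stands in the tray (cap at (334,218)). Next I'll refine d and the case pose.

```bash
python3 - <<'E'
from it import *
s=load('scene0');t=load('top0')
print(px2w(s,[(140+371/5-.5,180+338/5-.5)],.063),px2w(t,[(365.7,235.5)],.063))
case=(.5425,-.173,0,-84.0)
it2=[(CASE,case,G),(MOD,(.5,-.1755,.021,11.5),Y)]
lp=Rz(case[3])@[-.097,0,0]+case[:3]; it2.append((LATCH,(lp[0],lp[1],0,case[3]),M_))
a=1.8
for a in(1.75,1.85):
  H=np.array([.067,0,.0555]); u=np.array([-np.cos(a),0,np.sin(a)])*.134
  it2.append(([(H+[0,-.11,0],H+u+[0,-.11,0]),(H+u+[0,-.11,0],H+u+[0,.11,0]),(H+u+[0,.11,0],H+[0,.11,0])],case,Y))
overlay('top0',it2,300,140,160,150,5,'o1');overlay('scene0',it2,140,180,160,140,5,'o3')
E
```

```text
[[ 0.50063225 -0.17507392  0.063     ]] [[ 0.50014685 -0.17493676  0.063     ]]
```

View pics/o1.png

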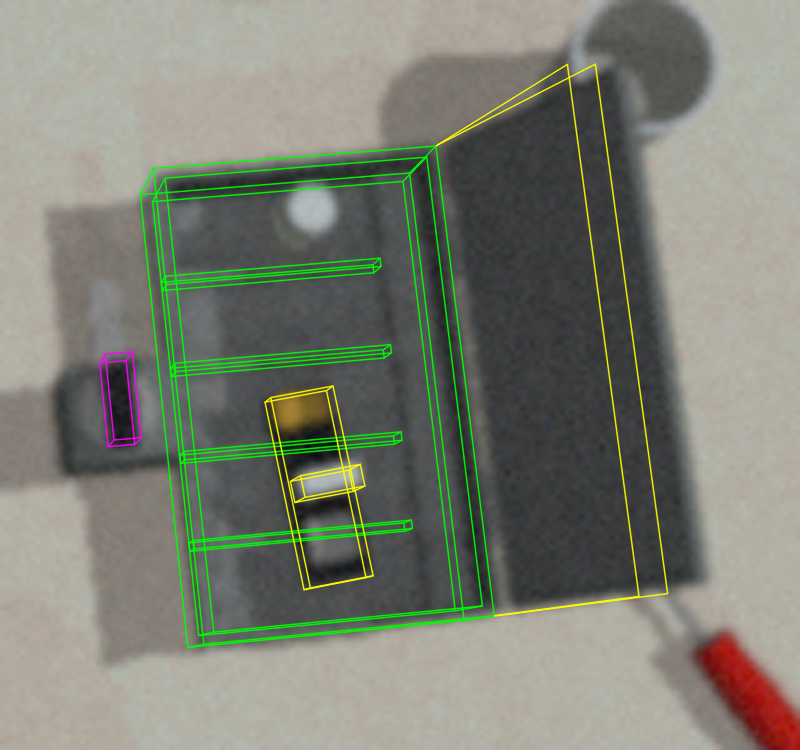

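View pics/o3.png

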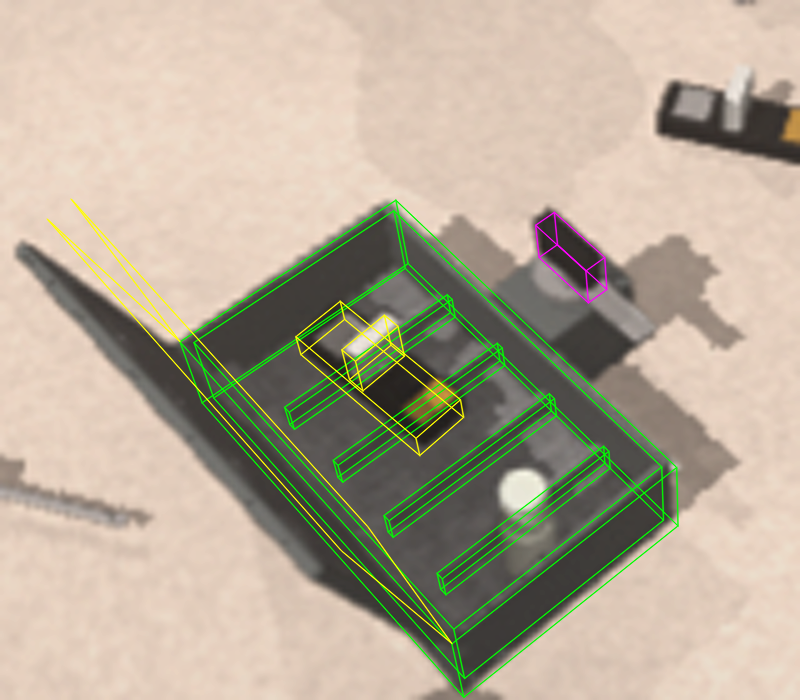

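>>> send_rows(
  moves=[0,0,0.56,-1.16,-2.91,0,0,0,0,0.56,-1.16,-2.91,0,0,0,0,0.56,-1.16,-2.91,0,0,0,0,0.56,-1.16,-2.91,0,0,0,0,0.56,-1.16,-2.91,0,0,0,0,0.56,-1.16,-2.91,0,0,0,0,0.56,-1.16,-2.91,0,0,0,0,0.56,-1.16,-2.91,0,0,0,0,0.56,-1.16,-2.91,0,0,0,0,0.56,-1.16,-2.91,0,0,0,0,0,0,0,0,0,0,0,0,0,0,0,0],
)

```text
time_s: 7.35
position: [0.4991, -0.1762, 0.2098]
tcp_rot: [[-0.197, 0.98, 0.001], [0.98, 0.197, 0.0], [0.0, 0.001, -1.0]]
force: [-0.1, -0.0, 0.6]
opening: 0.502
```

```bash
python3 st.py
```

```text
t 7.35 pos [ 0.4991 -0.1762  0.2098] jaw 11.35 z [ 0.001  0.    -1.   ] F [-0.1 -0.   0.6] M [-0.05  0.08 -0.02] op 0.502 q6 [-31.6  23.8  96.6   0.   59.5 -42.9]
```

Descending to z = 0.048 and gripping.

>>> send_rows(
  moves=[0,0,0,0,0.1,-4,0,0,0,0,0,0,-4,0,0,0,0,0,0,-4,0,0,0,0,0,0,-2.6,0,0,0,0,0,0,-1.6,0,0,0,0,0,0,0,-0.3,0,0,0,0,0,0,-1,0,0,0,0,0,0,-1,0,0,0,0,0,0,-1,0,0,0,0,0,0,-1,0,0,0,0,0,0,-1],
)

```text
time_s: 8.45
position: [0.4998, -0.1752, 0.0485]
tcp_rot: [[-0.198, 0.98, 0.002], [0.98, 0.198, -0.001], [-0.001, 0.002, -1.0]]
force: [0.6, 0.1, 4.3]
opening: 0.113
```

```bash
python3 st.py; python3 - <<'E'
from h import *
cap('scene','s5'); crop('s5',140,160,200,150,4,'a6')
E
```

```text
t 8.45 pos [ 0.4998 -0.1752  0.0485] jaw 11.43 z [ 0.002 -0.001 -1.   ] F [0.6 0.1 4.3] M [ 0.01  0.04 -0.03] op 0.113 q6 [-31.4  38.7 103.5   0.   37.7 -42.9]
```

View pics/a6.png

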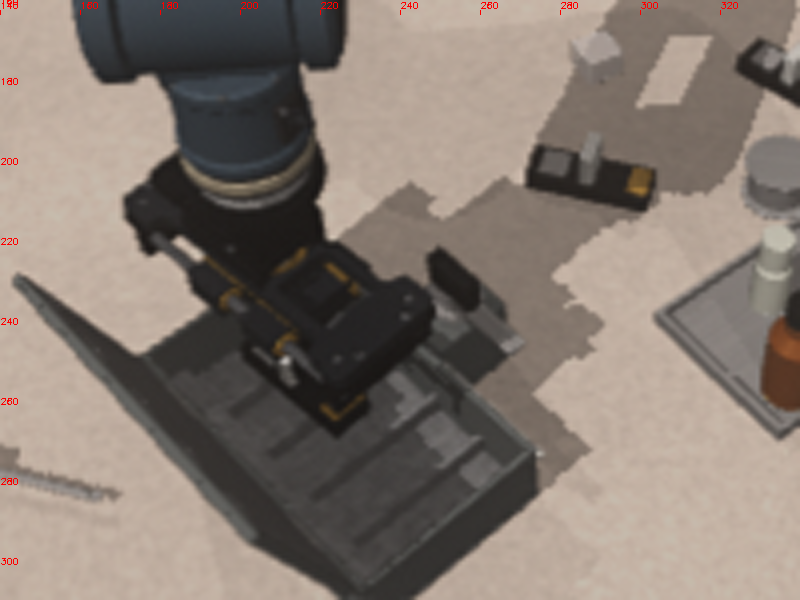

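>>> send_rows(
  moves=[0,0,0,0,0,2,-1,0,0,0,0,0,4,-1,0,0,0,0,0,4,-1,0,0,0,0,0,2,-1,0,0,-7.95,-0.36,0.04,0,-1,0,0,-7.95,-0.36,0.04,0,-1,0,0,-7.95,-0.36,0.04,0,-1,0,0,-7.95,-0.36,0.04,0,-1,0,0,-7.95,-0.36,0.04,0,-1,0,0,-7.95,-0.36,0.04,0,-1,0,0,-7.95,-0.36,0.04,0,-1,0,0,-7.95,-0.36,0.04,0,-1,0,0,-7.95,-0.36,0.04,0,-1,0,0,-7.95,-0.36,0.04,0,-1,0,0,-7.95,-0.36,0.04,0,-1,0,0,-7.95,-0.36,0.04,0,-1,0,0,0,0,0,0,-1,0,0,0,0,0,0,-1],
)

```text
time_s: 10.3
position: [0.4559, -0.1701, 0.1675]
tcp_rot: [[0.994, 0.108, -0.0], [0.108, -0.994, 0.0], [-0.0, -0.0, -1.0]]
force: [-0.0, 0.5, -0.9]
opening: 0.112
```

```bash
python3 st.py; python3 - <<'E'
from h import *
cap('scene','s6'); crop('s6',140,130,160,150,5,'a7')
E
```

```text
t 10.3 pos [ 0.4559 -0.1701  0.1675] jaw -83.79 z [-0.  0. -1.] F [-0.   0.5 -0.9] M [-0.03  0.12  0.  ] op 0.112 q6 [-33.6  24.4 104.9  -0.   50.7  50.1]
```

View pics/a7.png

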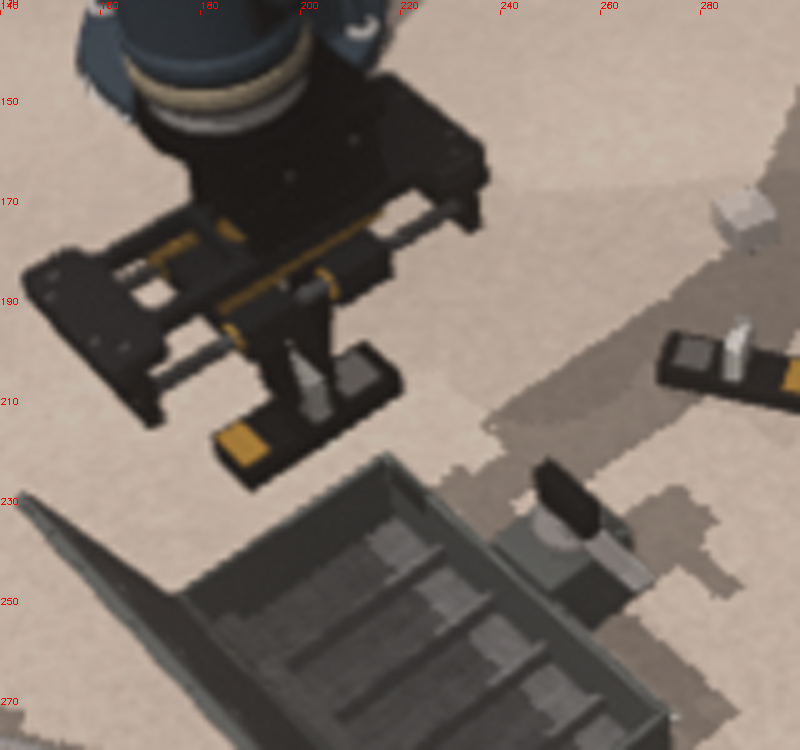

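```bash
python3 - <<'E'
from h import *
overlay('s6',[(MOD,(.4559,-.1701,.1675-.0275,-83.8),Y),(CASE,(.5418,-.1735,0,-84),G)],140,130,160,150,5,'a8')
E
```

```text
(no output)
```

View pics/a8.png

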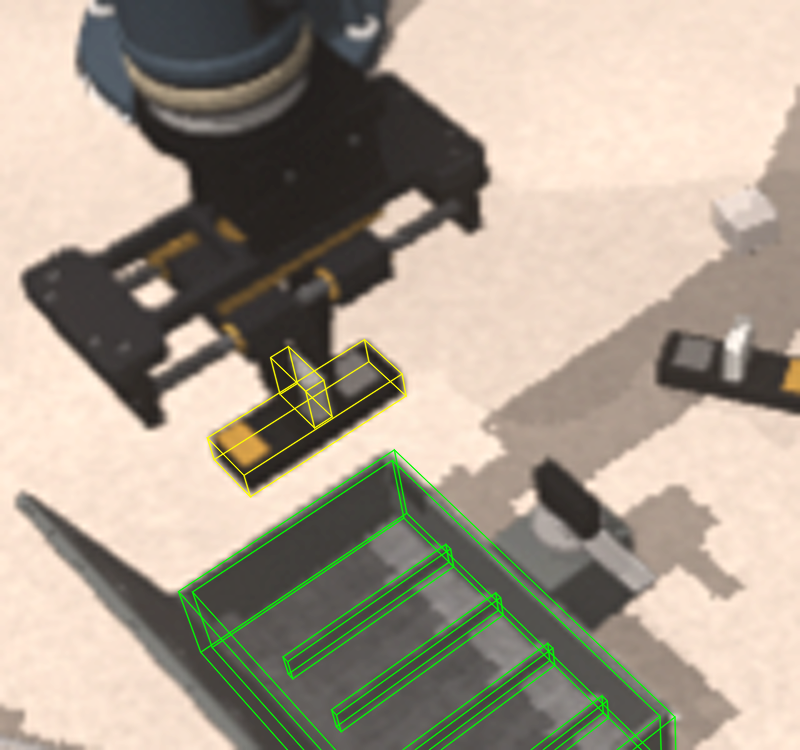

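```bash
python3 - <<'E'
from h import *
overlay('s6',[],200,205,75,60,10,'b1')
overlay('s6',[(CASE,(.5418,-.1735,0,-84),G)],200,205,75,60,10,'b2')
import cv2
a=cv2.imread('pics/b1.png');b=cv2.imread('pics/b2.png')
overlay('s6',[(CASE,(.5430,-.1735,0,-84),G),(CASE,(.5418,-.1735,0,-83),Y)],200,205,75,60,10,'b2')
E
```

```text
(no output)
```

View pics/b1.png

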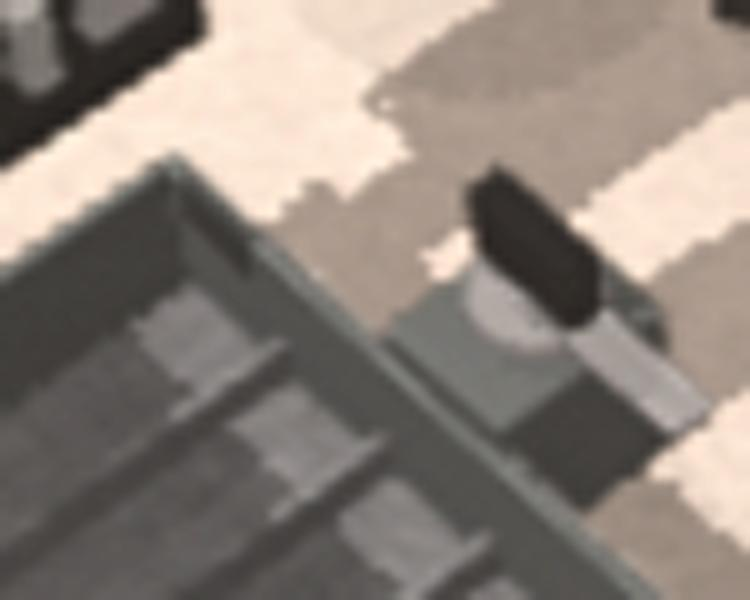

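View pics/b2.png

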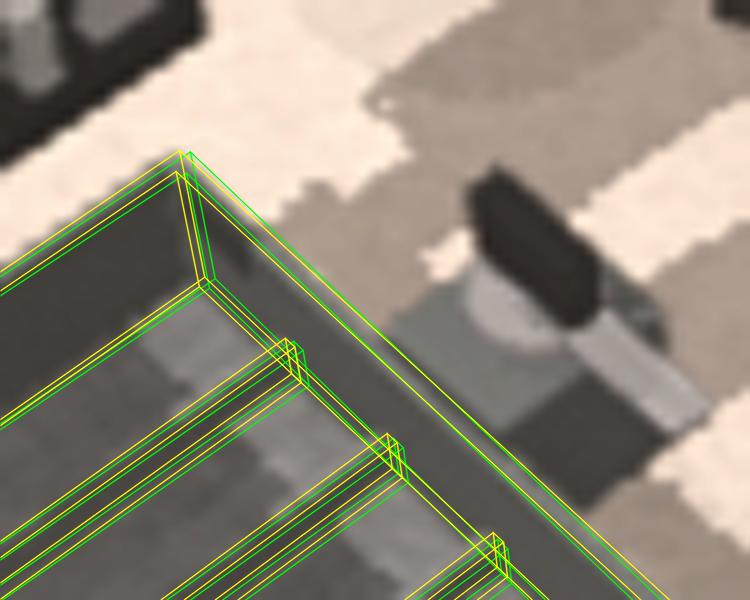

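Using the divider tips, yaw −83.3° fits best. Adjusting slightly, then lowering into pocket 0.

>>> send_rows(
  moves=[0,0,0.5,0.1,-0.1,-3,-1,0,0,0,0,0,-4,-1,0,0,0,0,0,-3,-1,0,0,0,0,0,-1,-1,0,0,0,0,0,0,-1,0,0,0,0,0,0,-1],
)

```text
time_s: 10.95
position: [0.4578, -0.1715, 0.0582]
tcp_rot: [[0.993, 0.115, 0.001], [0.115, -0.993, -0.001], [0.001, 0.001, -1.0]]
force: [-0.5, 0.3, -0.8]
opening: 0.108
```

```bash
python3 st.py; python3 - <<'E'
from h import *
cap('scene','s7'); overlay('s7',[],140,180,160,140,5,'a9')
E
```

```text
t 10.95 pos [ 0.4578 -0.1715  0.0582] jaw -83.41 z [ 0.001 -0.001 -1.   ] F [-0.5  0.3 -0.8] M [-0.05  0.15  0.03] op 0.108 q6 [-33.7  35.9 109.2   0.   34.8  49.7]
```

View pics/a9.png

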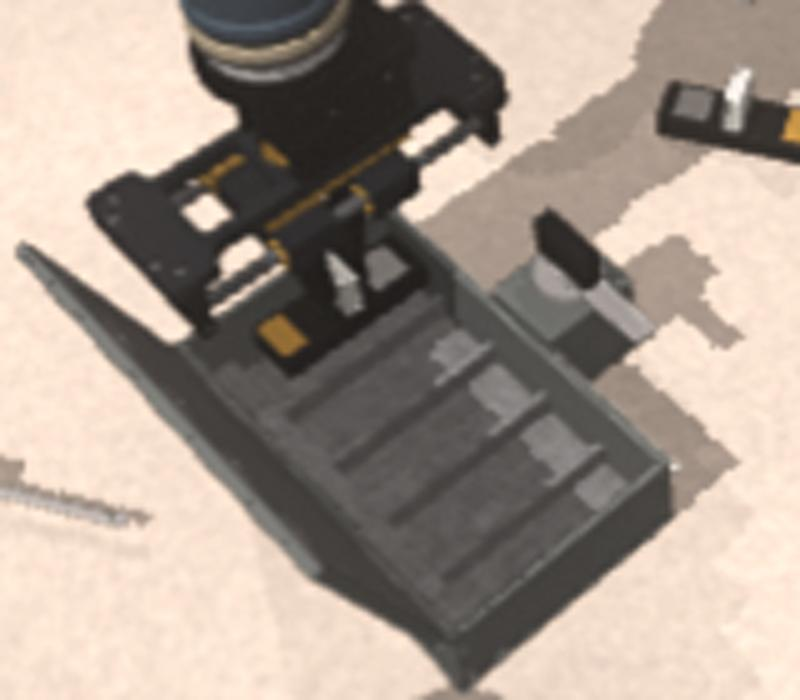

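>>> send_rows(
  moves=[0,0,0,0,0,-1,-1,0,0,0,0,0,-0.8,-1,0,0,0,0,0,-0.5,-1,0,0,0,0,0,-0.2,-1,0,0,0,0,0,0,-1],
)

```text
time_s: 11.5
position: [0.4568, -0.1709, 0.0325]
tcp_rot: [[0.993, 0.114, -0.0], [0.114, -0.993, 0.0], [-0.0, -0.0, -1.0]]
force: [-1.2, 0.1, 0.4]
opening: 0.111
```

```bash
python3 st.py
```

```text
t 11.5 pos [ 0.4568 -0.1709  0.0325] jaw -83.44 z [-0.  0. -1.] F [-1.2  0.1  0.4] M [-0.    0.24 -0.05] op 0.111 q6 [-33.7  38.9 109.8   0.   31.3  49.8]
```

>>> send_rows(
  moves=[0,0,0,0,0,-0.1,-1,0,0,0,0,0,0,-0.3,0,0,0,0,0,0,-0.3,0,0,0,0,0,0,-0.3,0,0,0,0,0,3,-0.3,0,0,0,0,0,4,-0.3,0,0,0,0,0,4,-0.3,0,0,0,0,0,4,0,0,0,4,-0.8,4,2,0,0,0,4,-0.8,4,0,0,0,0,4,-0.8,4,0,0,0,0,8,0.6,4,0,0,0,0,8,0,3,0,0,0,0,8,0,3,0,0,0,0,8,0,3,0,0],
)

```text
time_s: 13.0
position: [0.4387, 0.0803, 0.2014]
tcp_rot: [[0.631, 0.776, -0.0], [0.776, -0.631, 0.0], [-0.0, -0.0, -1.0]]
force: [0.8, 0.4, -0.3]
opening: 0.502
```

```bash
python3 st.py; python3 - <<'E'
from h import *
cap('top','t8');cap('scene','s8'); overlay('s8',[],140,180,310,140,2,'a9'); overlay('t8',[],95,140,350,150,2,'a10')
import cv2
cv2.imwrite('pics/a11.png',np.vstack([np.hstack([cv2.imread('pics/a9.png'),np.zeros((280,80,3),np.uint8)]),cv2.imread('pics/a10.png')]))
E
```

```text
t 13.0 pos [0.4387 0.0803 0.2014] jaw -39.11 z [-0.  0. -1.] F [ 0.8  0.4 -0.3] M [-0.12  0.07  0.02] op 0.502 q6 [ -4.   18.4 108.2  -0.   53.4  35.1]
```

View pics/a11.png

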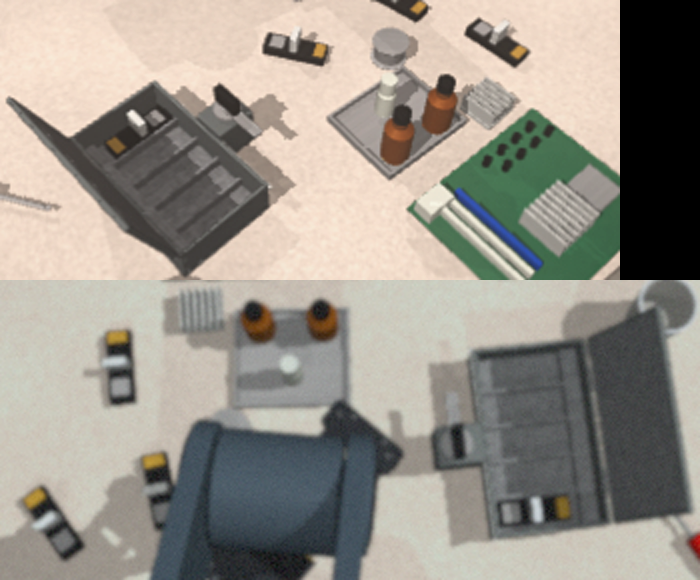

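d sits in pocket 0. Checking m4 in the current scene picture.

```bash
python3 - <<'E'
from h import *
m={'m1':(.624,.323,0,7.3),'m2':(.433,.393,0,41),'m3':(.4755,.265,0,13.6),'m4':(.459,.082,0,39.5)}
its=[(MOD,v,G) for v in m.values()]
overlay('s8',its,262,180,50,40,8,'p4');overlay('s8',its,315,160,50,40,8,'p3');overlay('s8',its,370,180,50,40,8,'p1');overlay('s8',its,338,135,50,40,8,'p2')
r=[cv2.imread(f'pics/p{i}.png') for i in(4,3,1,2)]
cv2.imwrite('pics/p.png',np.vstack([np.hstack(r[:2]),np.hstack(r[2:])])[:600])
overlay('t8',its,95,140,100,150,4,'pt')
E
```

```text
(no output)
```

View pics/p.png

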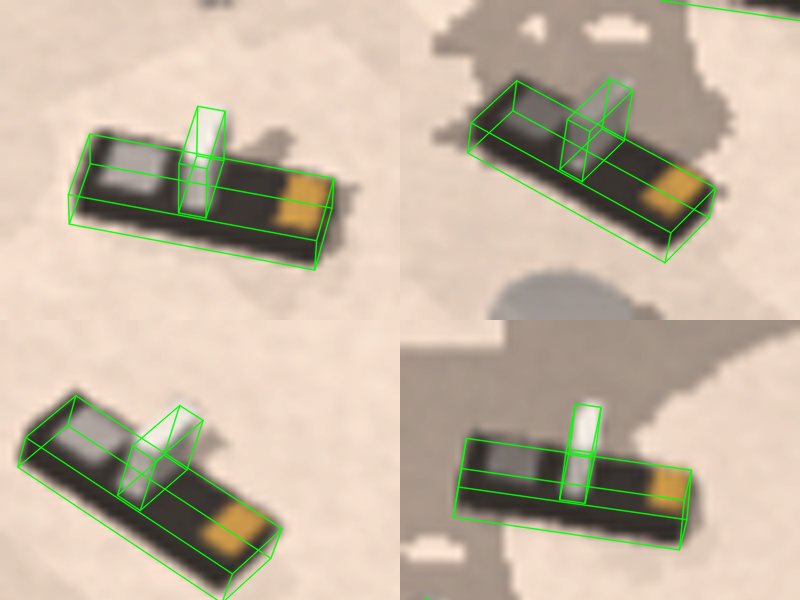

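View pics/pt.png

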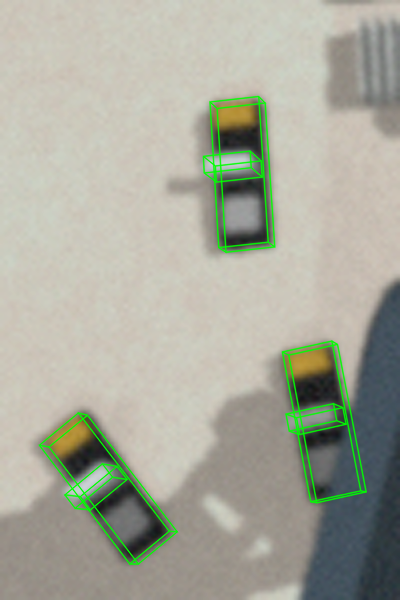

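>>> send_rows(
  moves=[0,0,7.86,0.21,0.03,0,0,0,0,7.86,0.21,0.03,0,0,0,0,7.86,0.21,0.03,0,0,0,0,7.86,0.21,0.03,0,0,0,0,7.86,0.21,0.03,0,0,0,0,7.86,0.21,0.03,0,0,0,0,7.86,0.21,0.03,0,0,0,0,7.86,0.21,0.03,-2,0,0,0,7.86,0.21,0.03,-3,0,0,0,7.86,0.21,0.03,-3,0,0,0,0,0,0,0,0],
)

```text
time_s: 14.2
position: [0.4577, 0.0811, 0.1186]
tcp_rot: [[-0.63, 0.777, -0.008], [0.777, 0.63, 0.0], [0.005, -0.006, -1.0]]
force: [0.2, -0.0, 0.2]
opening: 0.5
```

```bash
python3 st.py
```

```text
t 14.2 pos [0.4577 0.0811 0.1186] jaw 39.02 z [-0.008  0.    -1.   ] F [ 0.2 -0.   0.2] M [-0.01  0.07 -0.05] op 0.5 q6 [ -3.8  28.2 110.   -0.   42.2 -42.7]
```

>>> send_rows(
  moves=[0,0,0.5,0.1,0.2,-3,0,0,0,0,0,0,-3,0,0,0,0,0,0,-2,0,0,0,0,0,0,-1.1,0,0,0,0,0,0,0,-0.2,0,0,0,0,0,0,-1,0,0,0,0,0,0,-1,0,0,0,0,0,0,-1,0,0,0,0,0,0,-1,0,0,0,0,0,0,-1],
)

```text
time_s: 15.2
position: [0.4613, 0.0839, 0.0312]
tcp_rot: [[-0.638, 0.77, 0.001], [0.77, 0.638, -0.0], [-0.001, 0.001, -1.0]]
force: [-0.1, -0.6, 6.3]
opening: 0.11
```

```bash
python3 st.py
```

```text
t 15.2 pos [0.4613 0.0839 0.0312] jaw 39.65 z [ 0.001 -0.    -1.   ] F [-0.1 -0.6  6.3] M [-0.15  0.11 -0.07] op 0.11 q6 [ -3.4  38.4 112.6  -0.   28.9 -43. ]
```

>>> send_rows(
  moves=[0,0,0,0,0,2,-1,0,0,0,0,0,4,-1,0,0,0,0,0,4,-1,0,0,0,0,0,4,-1,0,0,7.13,0.47,-3.13,0,-1,0,0,7.13,0.47,-3.13,0,-1,0,0,7.13,0.47,-3.13,0,-1,0,0,7.13,0.47,-3.13,0,-1,0,0,7.13,0.47,-3.13,0,-1,0,0,7.13,0.47,-3.13,0,-1,0,0,7.13,0.47,-3.13,0,-1,0,0,7.13,0.47,-3.13,0,-1,0,0,0,0,0,0,-1,0,0,0,0,0,0,-1,0,0,0,0,0,0,-1],
)

```text
time_s: 16.7
position: [0.4977, -0.1653, 0.1702]
tcp_rot: [[-0.993, -0.116, -0.002], [-0.116, 0.993, 0.001], [0.001, 0.002, -1.0]]
force: [-0.5, 0.0, -1.3]
opening: 0.109
```

```bash
cat > chk.py <<'E'
import sys
from h import *
tag=sys.argv[1]; off=float(sys.argv[2]); 
s=read_state(); R=s['tcp_rot']; p=s['position']; yaw=float(np.degrees(np.arctan2(R[1,1],R[0,1])))
cap('scene',tag); overlay(tag,[(MOD,(p[0],p[1],p[2]-off,yaw),Y),(CASE,(.5418,-.1735,0,-83.3),G)],140,130,160,150,5,tag+'o')
E
python3 st.py; python3 chk.py s9 .0312
```

```text
t 16.7 pos [ 0.4977 -0.1653  0.1702] jaw 96.67 z [-0.002  0.001 -1.   ] F [-0.5  0.  -1.3] M [-0.02  0.01 -0.01] op 0.109 q6 [ -30.6   26.8   99.5    0.    53.9 -127.3]
```

View pics/s9o.png

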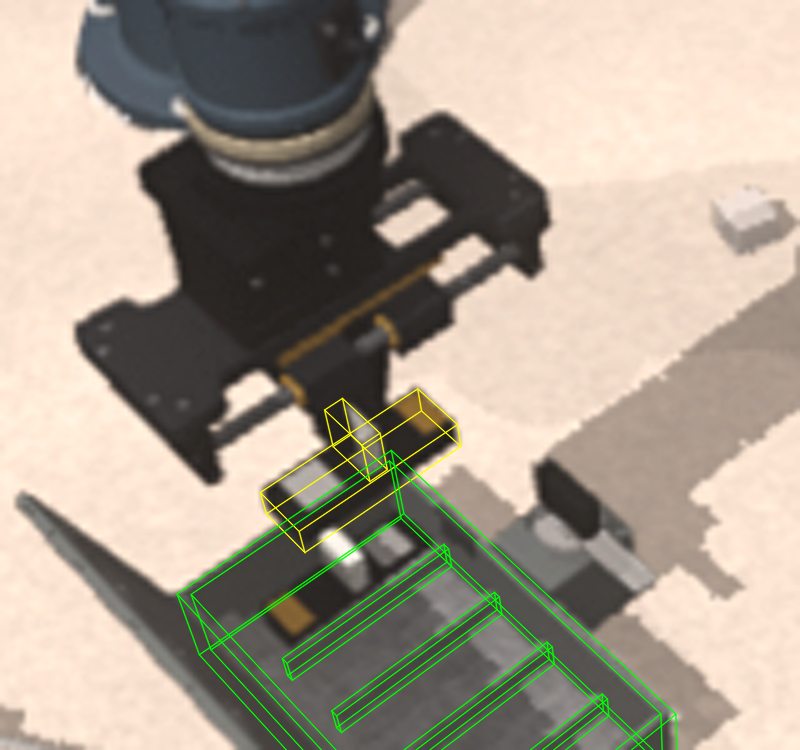

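>>> send_rows(
  moves=[0,0,0,0.2,-0.1,-3,-1,0,0,0,0,0,-4,-1,0,0,0,0,0,-3,-1,0,0,0,0,0,-1,-1,0,0,0,0,0,-0.3,-1,0,0,0,0,0,-0.7,-1,0,0,0,0,0,-0.7,-1,0,0,0,0,0,-0.5,-1,0,0,0,0,0,0,-1,0,0,0,0,0,0,-1],
)

```text
time_s: 17.75
position: [0.5008, -0.1676, 0.0388]
tcp_rot: [[-0.993, -0.116, 0.0], [-0.116, 0.993, -0.0], [-0.0, -0.0, -1.0]]
force: [0.3, -0.1, -0.3]
opening: 0.114
```

```bash
python3 st.py
```

```text
t 17.75 pos [ 0.5008 -0.1676  0.0388] jaw 96.69 z [ 0. -0. -1.] F [ 0.3 -0.1 -0.3] M [0.06 0.02 0.01] op 0.114 q6 [ -30.6   39.6  103.9   -0.    36.4 -127.3]
```

>>> send_rows(
  moves=[0,0,0,-0.1,0,-0.3,-1,0,0,0,0,0,0,-1,0,0,0,0,0,0,-0.3,0,0,0,0,0,0,-0.3,0,0,0,0,0,0,-0.3,0,0,0,0,0,3,-0.3,0,0,0,0,0,4,-0.3,0,0,0,0,0,4,-0.3,0,0,0,0,0,4,0,0,0,-7.9,-0.23,4,0,0,0,0,-7.9,-0.23,4,0,0,0,0,-7.9,-0.23,4,0,0,0,0,-7.9,-0.23,4,0,0,0,0,-7.9,-0.23,4,0,0,0,0,-7.9,-0.23,4,0,0,0,0,-7.9,-0.23,4,0,0,0,0,-7.9,-0.23,4,0,0,0,0,-7.9,-0.23,4,0,0,0,0,-7.9,-0.23,4,0,0],
)

```text
time_s: 19.65
position: [0.476, 0.2338, 0.1853]
tcp_rot: [[-0.3, 0.954, -0.001], [0.954, 0.3, -0.0], [-0.0, -0.001, -1.0]]
force: [0.7, -0.4, -0.3]
opening: 0.497
```

```bash
python3 st.py; python3 - <<'E'
from h import *
cap('top','t10');cap('scene','s10'); 
m={'m1':(.624,.3245,0,7.3),'m2':(.434,.3945,0,41),'m3':(.4755,.2665,0,13.6)}
its=[(MOD,v,G) for v in m.values()]
overlay('s10',its,140,130,280,190,2,'a9'); overlay('t10',its,95,140,350,150,2,'a10')
a=cv2.imread('pics/a9.png'); b=cv2.imread('pics/a10.png'); a=cv2.copyMakeBorder(a,0,0,0,b.shape[1]-a.shape[1],0)
cv2.imwrite('pics/a12.png',np.vstack([a,b])[:600])
E
```

```text
t 19.65 pos [0.476  0.2338 0.1853] jaw 17.43 z [-0.001 -0.    -1.   ] F [ 0.7 -0.4 -0.3] M [-0.03 -0.04 -0.01] op 0.497 q6 [14.1 25.9 97.9 -0.  56.3 -3.3]
```

View pics/a12.png

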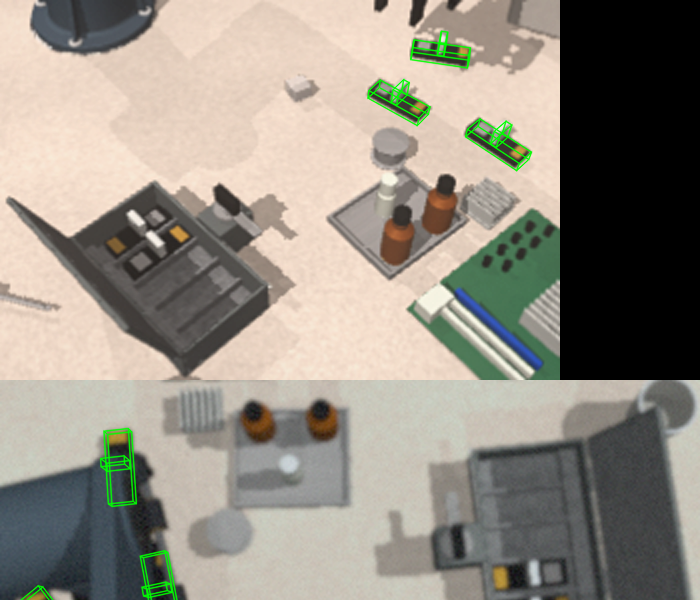

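>>> send_rows(
  moves=[0,0,-3.8,0,3.3,-2,0,0,0,0,0,0,-4,0,0,0,0,0,0,-4,0,0,0,0,0,0,0,0,0,0,0,0,0,0,0],
)

```text
time_s: 20.25
position: [0.4764, 0.2645, 0.0853]
tcp_rot: [[-0.241, 0.971, -0.002], [0.971, 0.241, -0.001], [-0.0, -0.002, -1.0]]
force: [-0.2, -0.4, -1.0]
opening: 0.496
```

```bash
python3 st.py
```

```text
t 20.25 pos [0.4764 0.2645 0.0853] jaw 13.95 z [-0.002 -0.001 -1.   ] F [-0.2 -0.4 -1. ] M [-0.07 -0.02 -0.03] op 0.496 q6 [ 17.3  35.7 100.2  -0.   44.2   3.4]
```

>>> send_rows(
  moves=[0,0,0,0,0.2,-3,0,0,0,0,0,0,-2,0,0,0,0,0,0,-0.7,0,0,0,0,0,0,0,-0.2,0,0,0,0,0,0,-1,0,0,0,0,0,0,-1,0,0,0,0,0,0,-1,0,0,0,0,0,0,-1],
)

```text
time_s: 21.05
position: [0.4768, 0.2673, 0.0292]
tcp_rot: [[-0.241, 0.97, 0.001], [0.97, 0.241, 0.0], [0.0, 0.001, -1.0]]
force: [-1.1, -0.7, 1.4]
opening: 0.128
```

```bash
python3 st.py
```

```text
t 21.05 pos [0.4768 0.2673 0.0292] jaw 13.95 z [ 0.001  0.    -1.   ] F [-1.1 -0.7  1.4] M [-0.1   0.2   0.05] op 0.128 q6 [ 17.6  41.4 101.4   0.   37.2   3.6]
```

>>> send_rows(
  moves=[0,0,0,0,0,0,-1,0,0,0,0,0,2,-1,0,0,0,0,0,4,-1,0,0,0,0,0,4,-1,0,0,0,0,0,4,-1,0,0,7.52,0.578,-3.9,0,-1,0,0,7.52,0.578,-3.9,0,-1,0,0,7.52,0.578,-3.9,0,-1,0,0,7.52,0.578,-3.9,0,-1,0,0,7.52,0.578,-3.9,0,-1,0,0,7.52,0.578,-3.9,0,-1,0,0,7.52,0.578,-3.9,0,-1,0,0,7.52,0.578,-3.9,0,-1,0,0,7.52,0.578,-3.9,0,-1,0,0,7.52,0.578,-3.9,0,-1,0,0,7.52,0.578,-3.9,0,-1,0,0,0,0,0,0,-1,0,0,0,0,0,0,-1,0,0,0,0,0,0,-1],
)

```text
time_s: 22.95
position: [0.5394, -0.1605, 0.1681]
tcp_rot: [[-0.993, -0.116, -0.002], [-0.116, 0.993, 0.001], [0.002, 0.001, -1.0]]
force: [-0.5, 0.4, -1.3]
opening: 0.111
```

```bash
python3 st.py; python3 chk.py s11 .0292
```

```text
t 22.95 pos [ 0.5394 -0.1605  0.1681] jaw 96.66 z [-0.002  0.001 -1.   ] F [-0.5  0.4 -1.3] M [0.04 0.06 0.01] op 0.111 q6 [ -28.    29.5   94.2    0.    56.4 -124.6]
```

View pics/s11o.png

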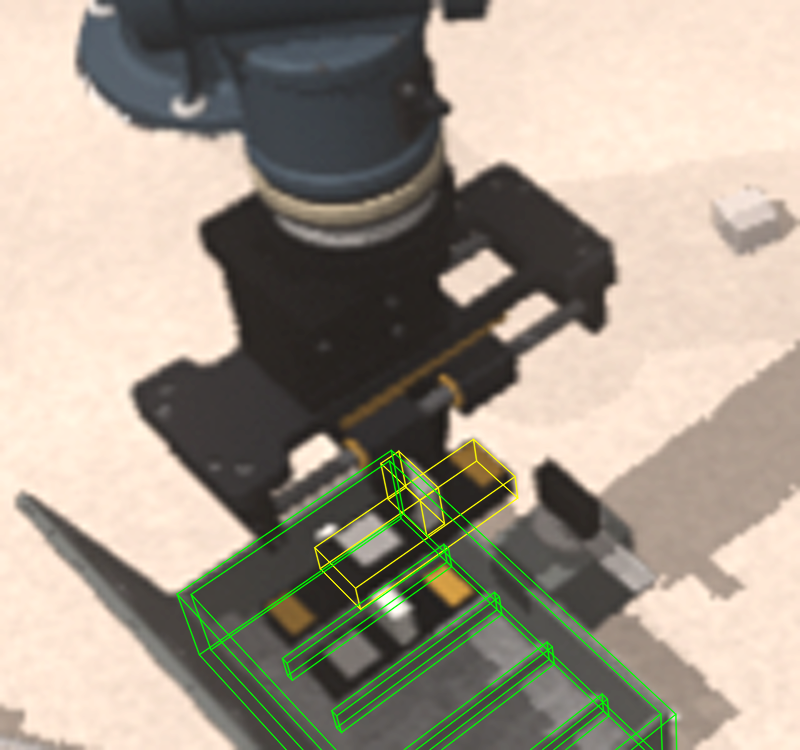

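>>> send_rows(
  moves=[0,0,0,0.1,-0.1,-3,-1,0,0,0,0,0,-4,-1,0,0,0,0,0,-3,-1,0,0,0,0,0,-1,-1,0,0,0,0,0,-0.3,-1,0,0,0,0,0,-0.7,-1,0,0,0,0,0,-0.7,-1,0,0,0,0,0,-0.5,-1,0,0,0,0,0,0,-1,0,0,0,0,0,0,-1],
)

```text
time_s: 24.0
position: [0.5414, -0.1629, 0.0368]
tcp_rot: [[-0.993, -0.116, 0.0], [-0.116, 0.993, -0.0], [-0.0, -0.0, -1.0]]
force: [-0.1, 0.0, -1.4]
opening: 0.109
```

```bash
python3 st.py
```

```text
t 24.0 pos [ 0.5414 -0.1629  0.0368] jaw 96.66 z [ 0. -0. -1.] F [-0.1  0.  -1.4] M [ 0.04  0.   -0.  ] op 0.109 q6 [ -28.1   41.4   98.4    0.    40.1 -124.7]
```

>>> send_rows(
  moves=[0,0,0,0,0,-0.2,-1,0,0,0,0,0,0,-0.3,0,0,0,0,0,0,-0.3,0,0,0,0,0,0,-0.3,0,0,0,0,0,3,-0.3,0,0,0,0,0,4,-0.3,0,0,0,0,0,4,-0.3,0,0,0,0,0,4,0,0,0,-6.88,0.638,3.75,0,0,0,0,-6.88,0.638,3.75,0,0,0,0,-6.88,0.638,3.75,0,0,0,0,-6.88,0.638,3.75,0,0,0,0,-6.88,0.638,3.75,0,0,0,0,-6.88,0.638,3.75,0,0,0,0,-6.88,0.638,3.75,0,0,0,0,-6.88,0.638,3.75,0,0,0,0,-6.88,0.638,3.75,0,0,0,0,-6.88,0.638,3.75,0,0],
)

```text
time_s: 25.8
position: [0.6049, 0.2138, 0.1846]
tcp_rot: [[-0.463, 0.886, -0.0], [0.886, 0.463, -0.0], [-0.0, -0.0, -1.0]]
force: [0.6, -0.5, -0.8]
opening: 0.498
```

>>> send_rows(
  moves=[0,0,-6.88,0.638,3.75,0,0,0,0,-6.88,0.638,3.75,0,0,0,0,-6.88,0.638,3.75,0,0,0,0,0,0,0,0,0],
)

```text
time_s: 26.2
position: [0.6241, 0.3299, 0.1845]
tcp_rot: [[-0.129, 0.992, 0.002], [0.992, 0.129, 0.003], [0.002, 0.002, -1.0]]
force: [-0.2, -0.0, 0.1]
opening: 0.504
```

```bash
python3 st.py; python3 - <<'E'
from h import *
cap('top','t12');cap('scene','s12'); 
m={'m1':(.624,.3245,0,7.3),'m2':(.434,.3945,0,41)}
its=[(MOD,v,G) for v in m.values()]
overlay('s12',its,140,100,280,220,2,'a9'); overlay('t12',its,95,140,350,150,2,'a10')
a=cv2.imread('pics/a9.png'); b=cv2.imread('pics/a10.png')
cv2.imwrite('pics/a13.png',a)
E
```

```text
t 26.2 pos [0.6241 0.3299 0.1845] jaw 7.42 z [ 0.002  0.003 -1.   ] F [-0.2 -0.   0.1] M [-0.14  0.05 -0.02] op 0.504 q6 [18.8 38.8 71.5  0.1 69.6 11.3]
```

View pics/a13.png

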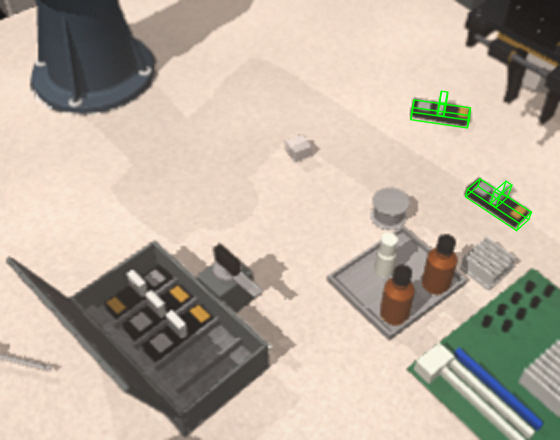

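>>> send_rows(
  moves=[0,0,0,0,0,-3,0,0,0,0,0,0,-4,0,0,0,0,0,0,-3,0,0,0,0,0,0,0,0,0,0,0,0,0,0,0],
)

```text
time_s: 26.8
position: [0.6243, 0.3234, 0.0846]
tcp_rot: [[-0.125, 0.992, -0.001], [0.992, 0.125, -0.001], [-0.0, -0.001, -1.0]]
force: [0.2, 0.1, 0.7]
opening: 0.503
```

```bash
python3 st.py
```

```text
t 26.8 pos [0.6243 0.3234 0.0846] jaw 7.17 z [-0.001 -0.001 -1.   ] F [0.2 0.1 0.7] M [-0.09  0.09 -0.01] op 0.503 q6 [18.3 45.1 75.7 -0.  59.2 11.1]
```

>>> send_rows(
  moves=[0,0,0,0,0.1,-3,0,0,0,0,0,0,-2,0,0,0,0,0,0,-0.6,0,0,0,0,0,0,0,-0.2,0,0,0,0,0,0,-1,0,0,0,0,0,0,-1,0,0,0,0,0,0,-1,0,0,0,0,0,0,-1,0,0,0,0,0,0,-1],
)

```text
time_s: 27.7
position: [0.6244, 0.3259, 0.0293]
tcp_rot: [[-0.126, 0.992, 0.001], [0.992, 0.126, 0.0], [0.0, 0.001, -1.0]]
force: [-0.6, -0.7, 3.2]
opening: 0.111
```

```bash
python3 st.py
```

```text
t 27.7 pos [0.6244 0.3259 0.0293] jaw 7.23 z [ 0.001  0.    -1.   ] F [-0.6 -0.7  3.2] M [-0.09  0.19  0.04] op 0.111 q6 [18.5 49.3 76.8  0.  53.9 11.3]
```

>>> send_rows(
  moves=[0,0,0,0,0,2,-1,0,0,0,0,0,4,-1,0,0,0,0,0,4,-1,0,0,0,0,0,4,-1,0,0,6.88,-0.325,-3.71,0,-1,0,0,6.88,-0.325,-3.71,0,-1,0,0,6.88,-0.325,-3.71,0,-1,0,0,6.88,-0.325,-3.71,0,-1,0,0,6.88,-0.325,-3.71,0,-1,0,0,6.88,-0.325,-3.71,0,-1,0,0,6.88,-0.325,-3.71,0,-1,0,0,6.88,-0.325,-3.71,0,-1,0,0,6.88,-0.325,-3.71,0,-1,0,0,6.88,-0.325,-3.71,0,-1,0,0,6.88,-0.325,-3.71,0,-1,0,0,6.88,-0.325,-3.71,0,-1,0,0,6.88,-0.325,-3.71,0,-1,0,0,0,0,0,0,-1,0,0,0,0,0,0,-1,0,0,0,0,0,0,-1],
)

```text
time_s: 29.7
position: [0.5816, -0.1556, 0.1683]
tcp_rot: [[-0.993, -0.116, -0.001], [-0.116, 0.993, 0.001], [0.001, 0.001, -1.0]]
force: [0.0, -0.1, -1.2]
opening: 0.113
```

```bash
python3 st.py; python3 chk.py s13 .0293
```

```text
t 29.7 pos [ 0.5816 -0.1556  0.1683] jaw 96.66 z [-0.001  0.001 -1.   ] F [ 0.  -0.1 -1.2] M [ 0.06  0.04 -0.04] op 0.113 q6 [ -25.6   32.2   88.5    0.    59.4 -122.3]
```

View pics/s13o.png

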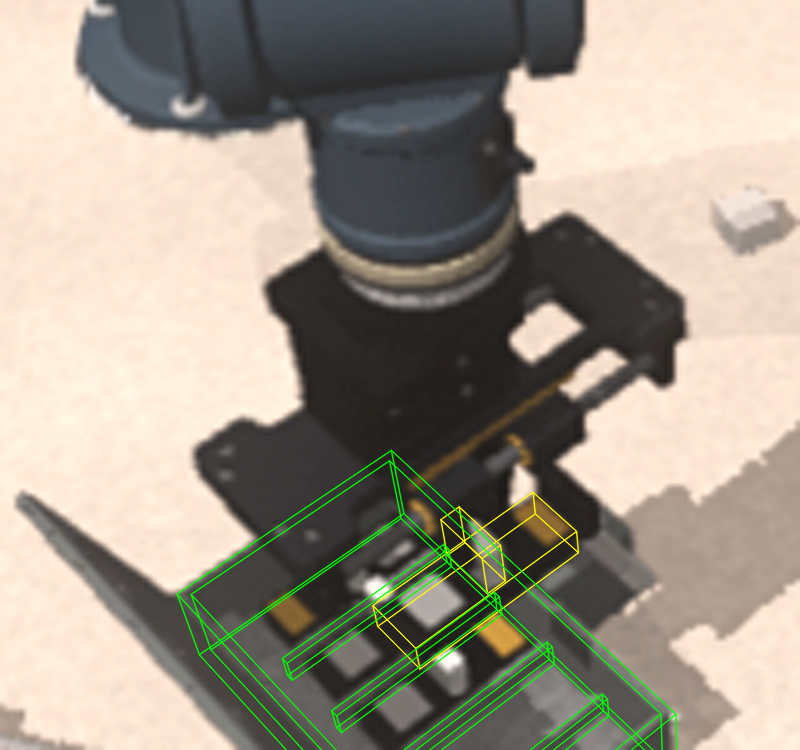

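>>> send_rows(
  moves=[0,0,0,0,-0.1,-3,-1,0,0,0,0,0,-4,-1,0,0,0,0,0,-3,-1,0,0,0,0,0,-1,-1,0,0,0,0,0,-0.3,-1,0,0,0,0,0,-0.7,-1,0,0,0,0,0,-0.7,-1,0,0,0,0,0,-0.5,-1,0,0,0,0,0,0,-1,0,0,0,0,0,0,-1],
)

```text
time_s: 30.75
position: [0.5821, -0.1577, 0.0368]
tcp_rot: [[-0.993, -0.116, 0.001], [-0.116, 0.993, -0.0], [-0.001, -0.0, -1.0]]
force: [0.8, 0.1, -0.8]
opening: 0.113
```

```bash
python3 st.py
```

```text
t 30.75 pos [ 0.5821 -0.1577  0.0368] jaw 96.66 z [ 0.001 -0.    -1.   ] F [ 0.8  0.1 -0.8] M [ 0.06 -0.03 -0.02] op 0.113 q6 [ -25.8   43.2   92.8    0.    44.  -122.4]
```

>>> send_rows(
  moves=[0,0,0,0,0,-0.2,-1,0,0,0,0,0,0,-0.3,0,0,0,0,0,0,-0.3,0,0,0,0,0,0,-0.3,0,0,0,0,0,3,-0.3,0,0,0,0,0,4,-0.3,0,0,0,0,0,4,-0.3,0,0,0,0,0,4,0,0,0,-3.98,-1.057,3.94,0,0,0,0,-3.98,-1.057,3.94,0,0,0,0,-3.98,-1.057,3.94,0,0,0,0,-3.98,-1.057,3.94,0,0,0,0,-3.98,-1.057,3.94,0,0,0,0,-3.98,-1.057,3.94,0,0,0,0,-3.98,-1.057,3.94,0,0,0,0,-3.98,-1.057,3.94,0,0,0,0,-3.98,-1.057,3.94,0,0,0,0,-3.98,-1.057,3.94,0,0],
)

```text
time_s: 32.55
position: [0.4756, 0.238, 0.1848]
tcp_rot: [[-0.836, 0.549, 0.001], [0.549, 0.836, 0.0], [-0.0, 0.0, -1.0]]
force: [0.4, -0.2, 0.3]
opening: 0.503
```

```bash
python3 st.py; python3 - <<'E'
from h import *
cap('scene','s14'); 
m={'m2':(.434,.3945,0,41)}
its=[(MOD,v,G) for v in m.values()]
overlay('s14',its,140,100,280,220,2,'a9')
E
```

```text
t 32.55 pos [0.4756 0.238  0.1848] jaw 56.7 z [ 0.001  0.    -1.   ] F [ 0.4 -0.2  0.3] M [-0.    0.   -0.05] op 0.503 q6 [ 14.5  26.   97.8  -0.   56.2 -42.2]
```

View pics/a9.png

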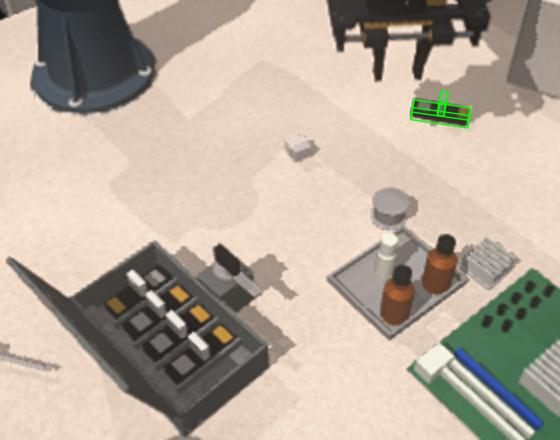

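Four modules are in pockets and m2 hasn't moved. Continuing to it.

>>> send_rows(
  moves=[0,0,-3.98,-1.057,3.94,0,0,0,0,-3.98,-1.057,3.94,0,0,0,0,-3.98,-1.057,3.94,0,0,0,0,-3.98,-1.057,3.94,0,0,0,0,0,0,0,-3,0,0,0,0,0,0,-4,0,0,0,0,0,0,-3,0,0,0,0,0,0,0,0,0,0,0,0,0,0,0],
)

```text
time_s: 33.5
position: [0.4341, 0.394, 0.0847]
tcp_rot: [[-0.655, 0.755, -0.001], [0.755, 0.655, -0.0], [0.0, -0.001, -1.0]]
force: [-0.5, 0.1, 0.7]
opening: 0.501
```

```bash
python3 st.py
```

```text
t 33.5 pos [0.4341 0.394  0.0847] jaw 40.95 z [-0.001 -0.    -1.   ] F [-0.5  0.1  0.7] M [-0.05  0.04 -0.02] op 0.501 q6 [31.3 38.  94.2  0.  47.9 -9.6]
```

>>> send_rows(
  moves=[0,0,0,0,0,-3,0,0,0,0,0,0,-2,0,0,0,0,0,0,-0.6,0,0,0,0,0,0,0,-0.2,0,0,0,0,0,0,-1,0,0,0,0,0,0,-1,0,0,0,0,0,0,-1,0,0,0,0,0,0,-1,0,0,0,0,0,0,-1],
)

```text
time_s: 34.4
position: [0.4342, 0.3942, 0.0292]
tcp_rot: [[-0.655, 0.755, 0.001], [0.755, 0.655, 0.0], [-0.0, 0.001, -1.0]]
force: [0.2, 0.0, 3.6]
opening: 0.108
```

```bash
python3 st.py
```

```text
t 34.4 pos [0.4342 0.3942 0.0292] jaw 40.94 z [ 0.001  0.    -1.   ] F [0.2 0.  3.6] M [-0.14  0.12 -0.02] op 0.108 q6 [31.3 43.1 95.4  0.  41.4 -9.6]
```

>>> send_rows(
  moves=[0,0,0,0,0,2,-1,0,0,0,0,0,4,-1,0,0,0,0,0,4,-1,0,0,0,0,0,4,-1,0,0,3.72,1.264,-3.64,0,-1,0,0,3.72,1.264,-3.64,0,-1,0,0,3.72,1.264,-3.64,0,-1,0,0,3.72,1.264,-3.64,0,-1,0,0,3.72,1.264,-3.64,0,-1,0,0,3.72,1.264,-3.64,0,-1,0,0,3.72,1.264,-3.64,0,-1,0,0,3.72,1.264,-3.64,0,-1,0,0,3.72,1.264,-3.64,0,-1,0,0,3.72,1.264,-3.64,0,-1,0,0,3.72,1.264,-3.64,0,-1,0,0,3.72,1.264,-3.64,0,-1,0,0,3.72,1.264,-3.64,0,-1,0,0,3.72,1.264,-3.64,0,-1,0,0,3.72,1.264,-3.64,0,-1,0,0,0,0,0,0,-1],
)

```text
time_s: 36.4
position: [0.6256, -0.1576, 0.1684]
tcp_rot: [[-0.993, -0.114, 0.003], [-0.114, 0.993, -0.003], [-0.003, -0.004, -1.0]]
force: [-0.4, 0.0, -0.3]
opening: 0.114
```

>>> send_rows(
  moves=[0,0,0,0,0,0,-1,0,0,0,0,0,0,-1,0,0,0,0,0,0,-1],
)

```text
time_s: 36.7
position: [0.6228, -0.1503, 0.1683]
tcp_rot: [[-0.993, -0.119, -0.001], [-0.119, 0.993, 0.001], [0.001, 0.001, -1.0]]
force: [-0.8, 0.5, -1.3]
opening: 0.109
```

```bash
python3 st.py; python3 chk.py s15 .0292
```

```text
t 36.7 pos [ 0.6228 -0.1503  0.1683] jaw 96.82 z [-0.001  0.001 -1.   ] F [-0.8  0.5 -1.3] M [0.04 0.02 0.  ] op 0.109 q6 [ -23.6   35.    82.6    0.    62.5 -120.4]
```

View pics/s15o.png

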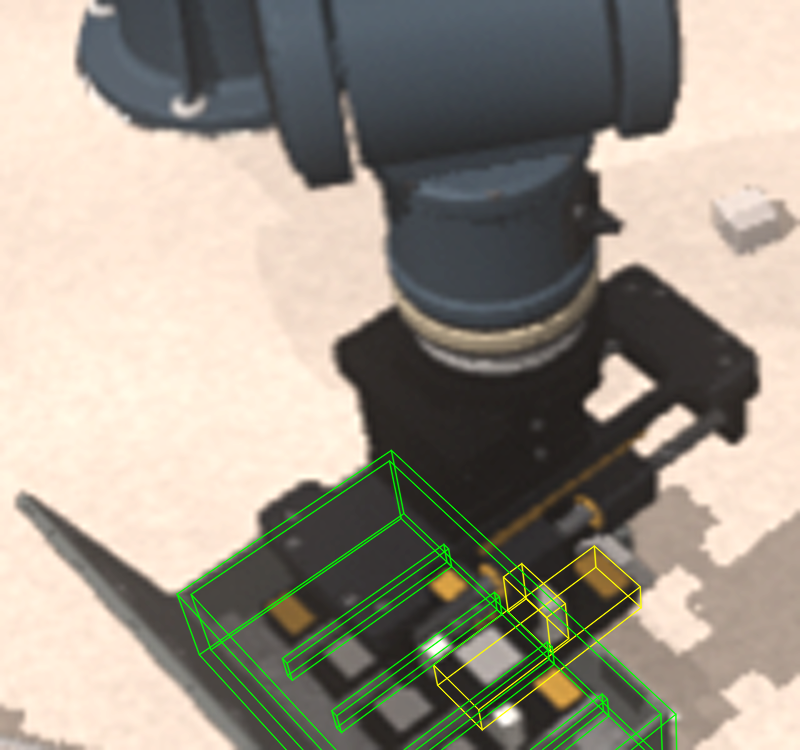

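>>> send_rows(
  moves=[0,0,0,0,-0.1,-3,-1,0,0,0,0,0,-4,-1,0,0,0,0,0,-3,-1,0,0,0,0,0,-0.4,-1,0,0,0,0,0,0,-1,0,0,0,0,0,0,-1],
)

```text
time_s: 37.35
position: [0.6249, -0.1531, 0.0663]
tcp_rot: [[-0.993, -0.118, 0.003], [-0.118, 0.993, -0.001], [-0.003, -0.002, -1.0]]
force: [0.2, 0.1, -0.1]
opening: 0.108
```

```bash
python3 st.py; python3 - <<'E'
from h import *
cap('scene','s16'); overlay('s16',[],170,200,120,110,6,'a9')
E
```

```text
t 37.35 pos [ 0.6249 -0.1531  0.0663] jaw 96.79 z [ 0.003 -0.001 -1.   ] F [ 0.2  0.1 -0.1] M [0.03 0.01 0.04] op 0.108 q6 [ -23.7   42.7   86.1   -0.    51.  -120.5]
```

View pics/a9.png

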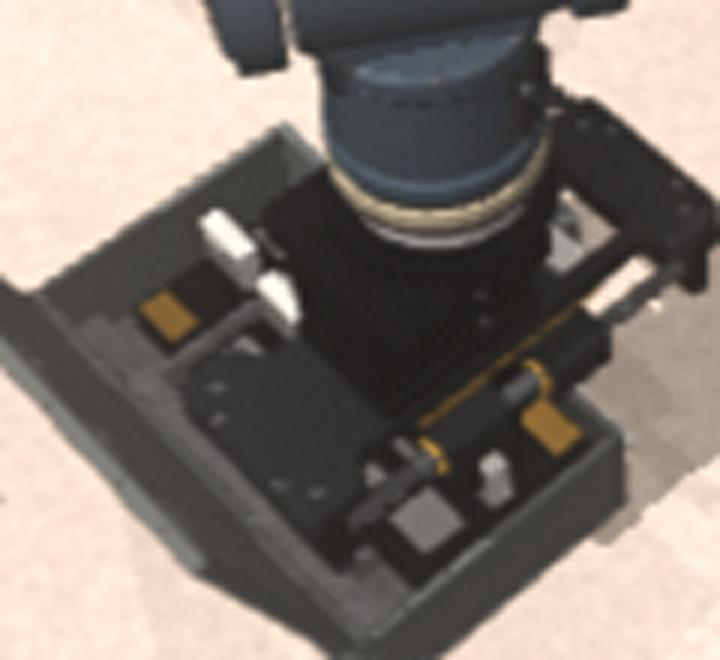

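Already inside the rim with no contact. Lowering the rest.

>>> send_rows(
  moves=[0,0,0,0,0,-0.7,-1,0,0,0,0,0,-0.7,-1,0,0,0,0,0,-0.7,-1,0,0,0,0,0,-0.7,-1,0,0,0,0,0,-0.2,-1,0,0,0,0,0,0,-1],
)

```text
time_s: 38.0
position: [0.6233, -0.1529, 0.0343]
tcp_rot: [[-0.993, -0.117, -0.001], [-0.117, 0.993, 0.0], [0.001, 0.0, -1.0]]
force: [-0.4, 1.9, 0.6]
opening: 0.105
```

```bash
python3 st.py
```

```text
t 38.0 pos [ 0.6233 -0.1529  0.0343] jaw 96.74 z [-0.001  0.    -1.   ] F [-0.4  1.9  0.6] M [0.11 0.13 0.01] op 0.105 q6 [ -23.7   45.4   86.8   -0.    47.9 -120.5]
```

>>> send_rows(
  moves=[0,0,0,0,0,0,-0.3,0,0,0,0,0,0,-0.3,0,0,0,0,0,0,-0.3,0,0,0,0,0,3,-0.3,0,0,0,0,0,4,-0.3,0,0,0,0,0,4,-0.3,0,0,0,0,0,4,0,0,0,-7.5,-1,1,4,-1,0,0,-7.5,-1,1,2,-1,0,0,-7.5,-1,1,2,-1,0,0,-7.5,-1,1,2,-1,0,0,-7.5,-1,1,0,-1,0,0,-7.5,-1,1,0,-1,0,0,-7.5,0,1,0,-1,0,0,-7.5,0,1,0,-1,0,0,-7.5,0,1,0,-1,0,0,-7.5,0,1,0,-1,0,0,-7.5,0,1,0,-1,0,0,-7.5,0,0,0,-1],
)

```text
time_s: 39.9
position: [0.5632, -0.0417, 0.2846]
tcp_rot: [[-0.113, 0.994, -0.0], [0.994, 0.113, 0.001], [0.001, -0.0, -1.0]]
force: [0.1, -0.5, 1.1]
opening: 0.006
```

```bash
python3 st.py; python3 - <<'E'
from h import *
cap('top','t17');cap('scene','s17'); overlay('s17',[],140,180,160,140,5,'a9')
c=load('top0'); print(px2w(c,[(478,178),(510,202),(493,188)],.04),px2w(c,[(541,211)],.2),px2w(c,[(433,262),(463,290)],.01))
print(px2w(load('scene0'),[(105,380)],.03),px2w(load('scene0'),[(50,343)],.2))
E
```

```text
t 39.9 pos [ 0.5632 -0.0417  0.2846] jaw 6.51 z [-0.     0.001 -1.   ] F [ 0.1 -0.5  1.1] M [-0.08  0.03 -0.01] op 0.006 q6 [-15.6  21.7  86.5   0.   71.8 -22.1]
[[ 0.6458489  -0.45893139  0.04      ]
 [ 0.58840477 -0.53891129  0.04      ]
 [ 0.62204344 -0.49639217  0.04      ]] [[ 0.54141974 -0.52203925  0.2       ]] [[ 0.44393328 -0.34856919  0.01      ]
 [ 0.37713593 -0.4220077   0.01      ]]
[[ 0.63252546 -0.51672504  0.03      ]] [[ 0.60076714 -0.5421692   0.2       ]]
```

View pics/a9.png

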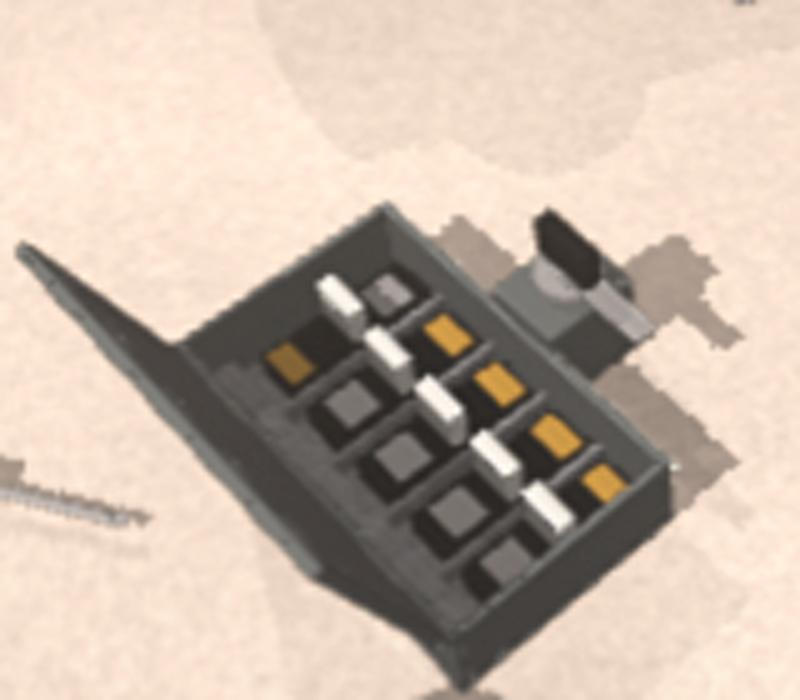

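View pics/t17.png

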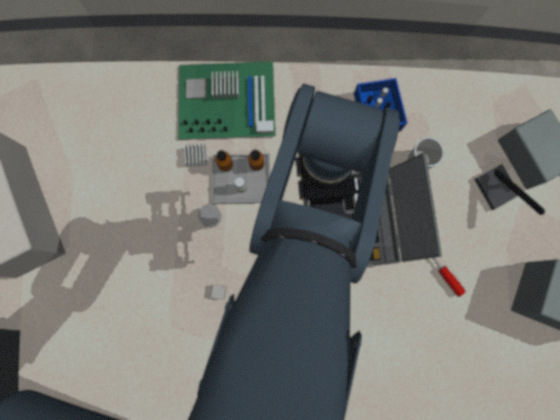

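View pics/s17.png

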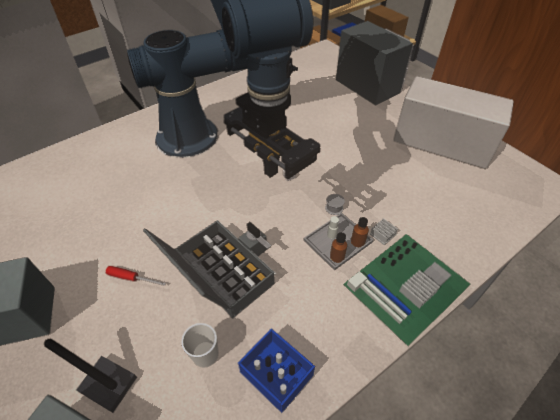

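All five modules lie flat with tabs in a row, and the bottle stands in the tray. Going behind the lid with the jaws closed.

>>> send_rows(
  moves=[0,0,0,0,-2.5,0,-1,0,0,0,0,-3.8,0,-1,0,0,0,0,-3.8,0,-1,0,0,0,0,-3.8,0,-1,0,0,0,0,-3.8,0,-1,0,0,0,0,-3.8,0,-1,0,0,0,0,-3.8,0,-1,0,0,0,0,-2.5,0,-1,0,0,0,0,-1.5,-2,-1,0,0,0,0,0,-4,-1,0,0,0,0,0,-4,-1,0,0,0,0,0,-3.8,-1,0,0,0,0,0,0,-1,0,0,0,0,0,0,-1],
)

```text
time_s: 41.4
position: [0.5635, -0.3362, 0.1465]
tcp_rot: [[-0.119, 0.993, -0.001], [0.993, 0.119, 0.001], [0.001, -0.001, -1.0]]
force: [0.2, -0.4, -0.1]
opening: 0.005
```

```bash
python3 st.py; python3 - <<'E'
from h import *
cap('scene','s18'); overlay('s18',[],80,150,200,150,4,'a9')
E
```

```text
t 41.4 pos [ 0.5635 -0.3362  0.1465] jaw 6.82 z [-0.001  0.001 -1.   ] F [ 0.2 -0.4 -0.1] M [-0.07  0.05  0.01] op 0.005 q6 [-40.6  37.6  81.2  -0.   61.3 -47.4]
```

View pics/a9.png

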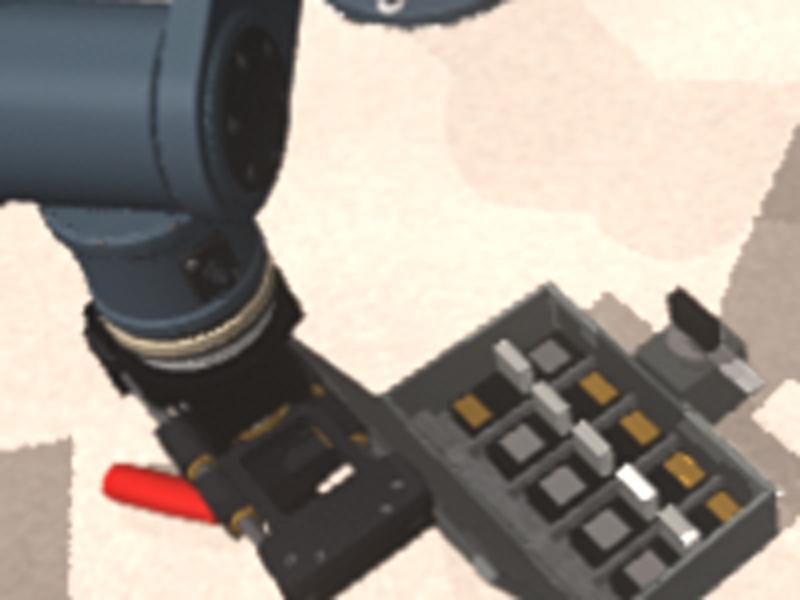

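>>> send_rows(
  moves=[0,0,0,-0.18,1.56,0,-1,0,0,0,-0.18,1.56,0,-1,0,0,0,-0.18,1.56,0,-1,0,0,0,-0.18,1.56,0,-1,0,0,0,-0.18,1.56,0,-1,0,0,0,-0.18,1.56,-0.14,-1,0,0,0,-0.18,1.56,-0.14,-1,0,0,0,-0.17,1.44,-0.68,-1,0,0,0,-0.17,1.44,-0.68,-1,0,0,0,0,0,0,-1],
)

```text
time_s: 42.45
position: [0.5455, -0.1944, 0.1282]
tcp_rot: [[-0.119, 0.993, -0.005], [0.993, 0.119, 0.004], [0.005, -0.004, -1.0]]
force: [0.5, 0.4, -0.0]
opening: 0.004
```

```bash
python3 st.py; python3 - <<'E'
from h import *
cap('scene','s19'); overlay('s19',[],120,150,200,150,4,'a9')
E
```

```text
t 42.45 pos [ 0.5455 -0.1944  0.1282] jaw 6.84 z [-0.005  0.004 -1.   ] F [ 0.5  0.4 -0. ] M [-0.13  0.06  0.02] op 0.004 q6 [-30.7  33.9  93.4   0.1  53.  -37.6]
```

View pics/a9.png

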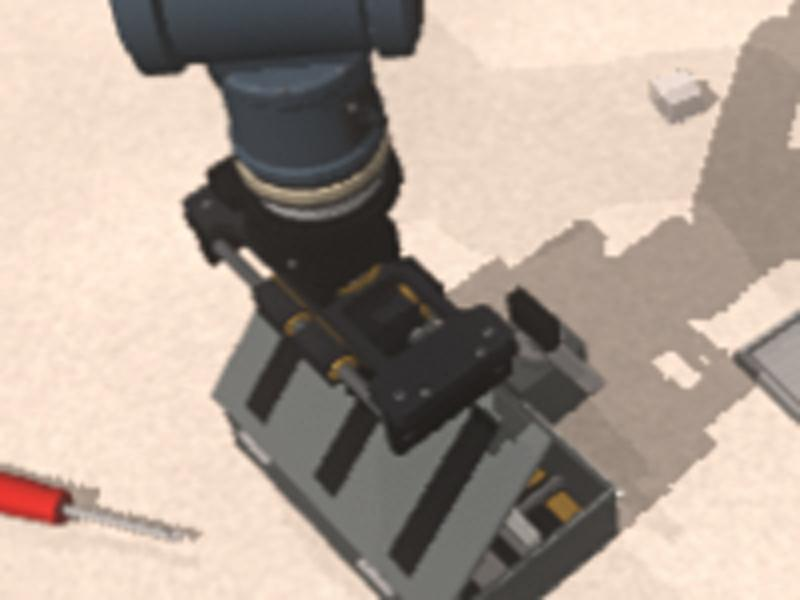

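>>> send_rows(
  moves=[0,0,0,-0.11,0.97,-1,-1,0,0,0,-0.11,0.97,-1,-1,0,0,0,-0.06,0.53,-1.05,-1,0,0,0,-0.06,0.53,-1.05,-1,0,0,0,-0.02,0.22,-0.77,-1,0,0,0,-0.02,0.22,-0.77,-1,0,0,0,0,0,-0.4,-1,0,0,0,0,0,-0.3,-1,0,0,0,0,0,0,-1,0,0,0,0,0,0,-1],
)

```text
time_s: 43.5
position: [0.544, -0.164, 0.0669]
tcp_rot: [[-0.117, 0.993, 0.001], [0.993, 0.117, -0.0], [-0.001, 0.001, -1.0]]
force: [-0.3, -0.1, -0.4]
opening: 0.004
```

```bash
python3 st.py; python3 - <<'E'
from h import *
cap('scene','s20'); overlay('s20',[],120,150,200,150,4,'a9')
E
```

```text
t 43.5 pos [ 0.544  -0.164   0.0669] jaw 6.74 z [ 0.001 -0.    -1.   ] F [-0.3 -0.1 -0.4] M [-0.09  0.    0.02] op 0.004 q6 [-28.   38.6  97.4  -0.   43.9 -34.8]
```

View pics/a9.png

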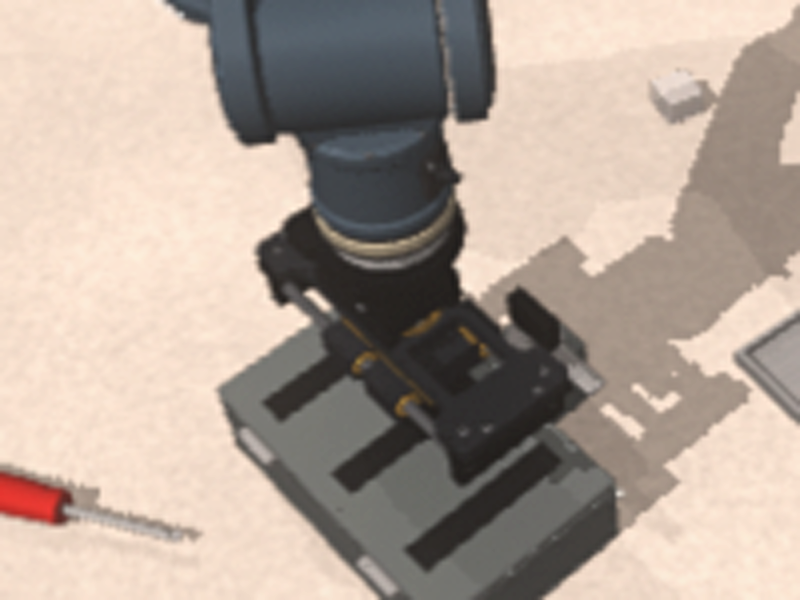

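>>> send_rows(
  moves=[0,0,0,0,0,-0.3,-1,0,0,0,0,0,-0.2,-1,0,0,0,0,0,-0.2,-1,0,0,0,0,0,0,-1,0,0,0,0,0,0,-1],
)

```text
time_s: 44.05
position: [0.5444, -0.1639, 0.0637]
tcp_rot: [[-0.118, 0.993, 0.002], [0.993, 0.118, -0.002], [-0.002, 0.002, -1.0]]
force: [-5.1, 2.9, 24.4]
opening: 0.01
```

```bash
python3 st.py
```

```text
t 44.05 pos [ 0.5444 -0.1639  0.0637] jaw 6.77 z [ 0.002 -0.002 -1.   ] F [-5.1  2.9 24.4] M [0.32 1.   0.  ] op 0.01 q6 [-28.   38.9  97.5  -0.   43.4 -34.8]
```

Lid is down (z 0.0637, 24 N). Lifting, and measuring the latch grip bar from the clear pictures.

>>> send_rows(
  moves=[0,0,0,0,0,2,-1,0,0,0,0,0,4,-1,0,0,0,0,0,4,-1,0,0,7.5,-0.1,0.7,2,-1,0,0,7.5,-0.1,0.7,0,-0.2,0,0,7.5,-0.1,0.7,0,-0.2,0,0,7.5,-0.1,0.7,0,-0.2,0,0,7.5,-0.1,0.7,0,-0.2,0,0,7.5,-0.1,0.7,0,-0.2,0,0,7.5,-0.1,0.7,0,-0.2,0,0,7.5,-0.1,0.7,0,-0.2,0,0,7.5,-0.1,0.7,0,-0.2,0,0,7.5,-0.1,0.7,0,-0.2,0,0,7.5,-0.1,0.7,0,-0.2,0,0,7.5,-0.1,0.7,0,-0.2,0,0,0,0,0,0,-0.2,0,0,0,0,0,0,-0.2],
)

```text
time_s: 45.75
position: [0.5318, -0.0797, 0.1798]
tcp_rot: [[-0.993, -0.115, 0.0], [-0.115, 0.993, -0.0], [-0.0, -0.0, -1.0]]
force: [0.5, -0.9, -0.4]
opening: 0.401
```

```bash
python3 st.py; python3 - <<'E'
from h import *
cap('scene','s21')
L=lambda x:(*(Rz(-83.3)@[x,0,0]+[.5418,-.1735,0]),-83.3)
overlay('s21',[(LATCH,L(-.095),G)],235,205,50,40,8,'b1')
overlay('s21',[],235,205,50,40,8,'b1b')
overlay('top0',[(LATCH,L(-.095),G)],305,190,50,50,8,'b2')
overlay('s21',[],140,150,200,170,3,'b3')
a=[cv2.imread(f'pics/{n}.png') for n in('b1','b1b','b2','b3')]
a=[cv2.copyMakeBorder(i,0,max(0,400-i.shape[0]),0,0,0)[:400] for i in a]
cv2.imwrite('pics/b4.png',np.hstack(a[:2])); cv2.imwrite('pics/b5.png',cv2.imread('pics/b2.png'))
E
```

```text
t 45.75 pos [ 0.5318 -0.0797  0.1798] jaw 96.61 z [ 0. -0. -1.] F [ 0.5 -0.9 -0.4] M [0.08 0.   0.03] op 0.401 q6 [ -20.4   26.8   97.2   -0.    56.  -117. ]
```

View pics/b4.png

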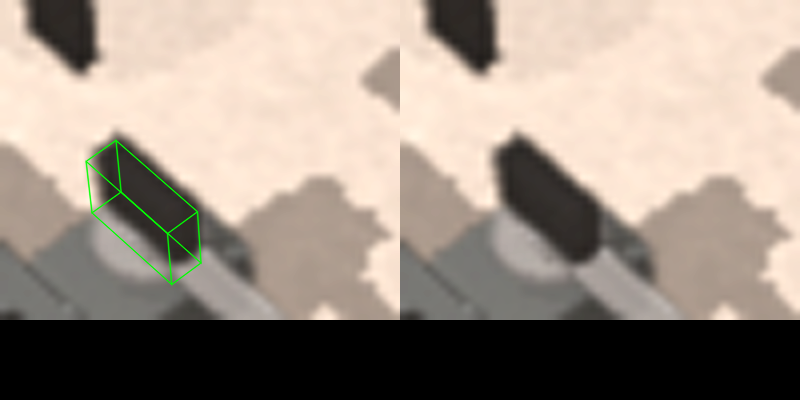

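View pics/b5.png

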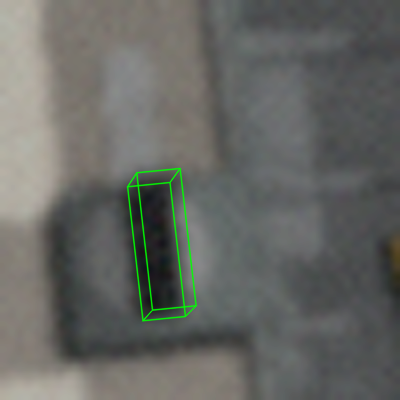

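View pics/b3.png

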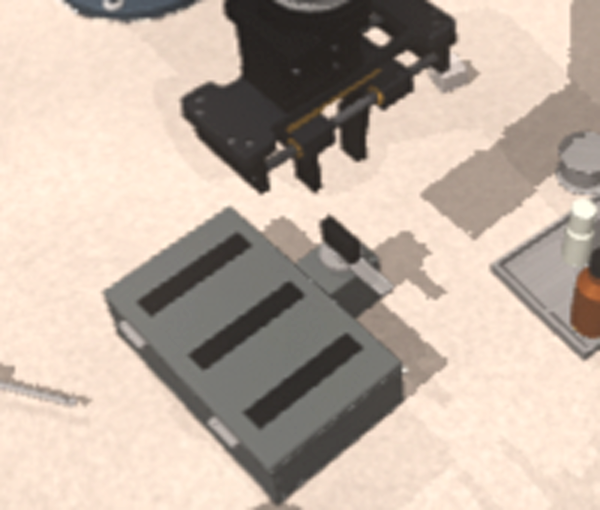

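Lid is flat shut and the latch bar is at about (.530,-.077). Descending over it.

>>> send_rows(
  moves=[0,0,0,-0.1,0.2,-3,-0.2,0,0,0,0,0,-3,-0.2,0,0,0,0,0,-0.8,-0.2,0,0,0,0,0,0,-0.2,0,0,0,0,0,0,-0.2],
)

```text
time_s: 46.3
position: [0.5316, -0.0781, 0.1125]
tcp_rot: [[-0.993, -0.117, 0.001], [-0.117, 0.993, -0.001], [-0.001, -0.001, -1.0]]
force: [-0.0, -0.3, -0.2]
opening: 0.402
```

```bash
python3 st.py; python3 - <<'E'
from h import *
cap('scene','s22')
overlay('s22',[],215,180,80,70,8,'b1')
E
```

```text
t 46.3 pos [ 0.5316 -0.0781  0.1125] jaw 96.7 z [ 0.001 -0.001 -1.   ] F [-0.  -0.3 -0.2] M [ 0.05 -0.06 -0.05] op 0.402 q6 [ -20.3   32.7  100.5   -0.    46.8 -117. ]
```

View pics/b1.png

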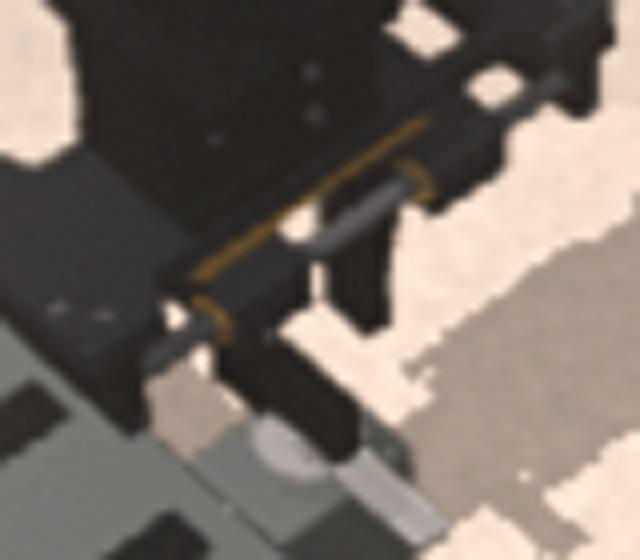

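>>> send_rows(
  moves=[0,0,0,-0.1,0.1,-0.6,-0.2,0,0,0,0,0,-0.6,-0.2,0,0,0,0,0,-0.5,-0.2,0,0,0,0,0,0,-0.2],
)

```text
time_s: 46.75
position: [0.5292, -0.0763, 0.0941]
tcp_rot: [[-0.993, -0.117, -0.001], [-0.117, 0.993, 0.001], [0.001, 0.001, -1.0]]
force: [-0.5, -0.1, -0.4]
opening: 0.403
```

```bash
python3 st.py
```

```text
t 46.75 pos [ 0.5292 -0.0763  0.0941] jaw 96.75 z [-0.001  0.001 -1.   ] F [-0.5 -0.1 -0.4] M [ 0.11  0.02 -0.02] op 0.403 q6 [ -20.2   34.4  101.4   -0.    44.4 -116.9]
```

Below the bar's top (0.098) with no contact, so the bar is between the fingers. Down to 0.080 and gripping.

>>> send_rows(
  moves=[0,0,0,0.1,0,-0.7,-0.2,0,0,0,0,0,-0.7,-0.2,0,0,0,0,0,0,-0.5,0,0,0,0,0,0,-1,0,0,0,0,0,0,-1,0,0,0,0,0,0,-1],
)

```text
time_s: 47.35
position: [0.5308, -0.076, 0.081]
tcp_rot: [[-0.993, -0.117, 0.0], [-0.117, 0.993, 0.001], [-0.0, 0.001, -1.0]]
force: [1.7, -0.2, -0.2]
opening: 0.136
```

```bash
python3 st.py
```

```text
t 47.35 pos [ 0.5308 -0.076   0.081 ] jaw 96.71 z [ 0.     0.001 -1.   ] F [ 1.7 -0.2 -0.2] M [-0.16 -0.24  0.06] op 0.136 q6 [-2.010e+01  3.570e+01  1.016e+02  1.000e-01  4.270e+01 -1.169e+02]
```

>>> send_rows(
  moves=[0,0,-3,0,0,0,-1,0,0,-6,0,0,0,-1,0,0,-6,0,0,0,-1,0,0,-6,0,0,0,-1,0,0,-6,0,0,0,-1,0,0,0,0,0,0,-1],
)

```text
time_s: 47.95
position: [0.5307, -0.0768, 0.0809]
tcp_rot: [[-0.938, 0.345, 0.0], [0.345, 0.938, -0.001], [-0.0, -0.0, -1.0]]
force: [-0.4, -2.2, 0.3]
opening: 0.136
```

```bash
python3 st.py
```

```text
t 47.95 pos [ 0.5307 -0.0768  0.0809] jaw 69.79 z [ 0.    -0.001 -1.   ] F [-0.4 -2.2  0.3] M [-0.17  0.12  0.09] op 0.136 q6 [-20.2  35.7 101.6  -0.   42.6 -89.9]
```

>>> send_rows(
  moves=[0,0,-6,0,0,0,-1,0,0,-6,0,0,0,-1,0,0,-6,0,0,0,-1,0,0,-6,0,0,0,-1,0,0,-6,0,0,0,-1,0,0,-6,0,0,0,-1,0,0,-6,0,0,0,-1,0,0,-6,0,0,0,-1,0,0,-4,0,0,0,-1,0,0,0,0,0,0,-1],
)

```text
time_s: 48.95
position: [0.5297, -0.0778, 0.0809]
tcp_rot: [[-0.307, 0.952, -0.002], [0.952, 0.307, -0.002], [-0.001, -0.003, -1.0]]
force: [-2.7, -4.3, 1.5]
opening: 0.136
```

```bash
python3 st.py; python3 - <<'E'
from h import *
cap('scene','s23')
overlay('s23',[],215,180,80,70,8,'b1')
E
```

```text
t 48.95 pos [ 0.5297 -0.0778  0.0809] jaw 17.86 z [-0.002 -0.002 -1.   ] F [-2.7 -4.3  1.5] M [-0.89  0.64 -0.1 ] op 0.136 q6 [-20.2  35.7 101.7  -0.2  42.7 -38. ]
```

View pics/b1.png

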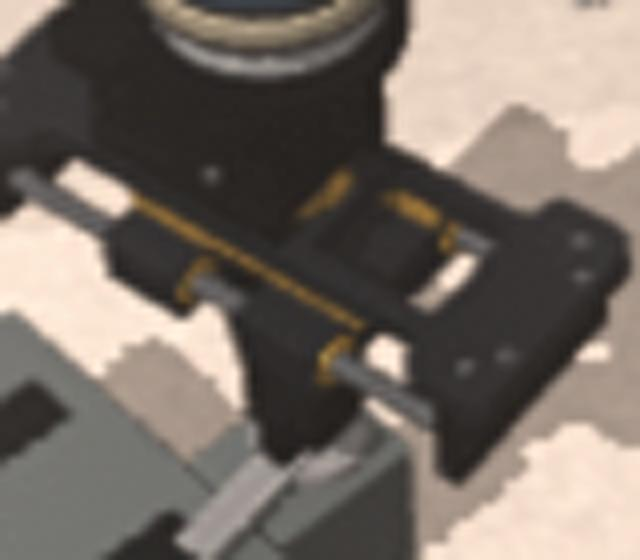

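The tongue lies over the lid after a turn of about 79°. Opening the jaws gently, then lifting straight up and clear.

>>> send_rows(
  moves=[0,0,0,0,0,0,-0.3,0,0,0,0,0,0,-0.3,0,0,0,0,0,0,-0.3,0,0,0,0,0,2,-0.3,0,0,0,0,0,4,-0.3,0,0,0,0,0,4,-0.3,0,0,0,0,0,4,-0.3,0,0,0,-2,2,2,-0.3,0,0,0,-2,4,0,-0.3,0,0,0,-2,4,0,-0.3,0,0,0,-2,4,0,-0.3,0,0,0,-2,4,0,-0.3,0,0,0,0,0,0,-0.3,0,0,0,0,0,0,-0.3,0,0,0,0,0,0,-0.3],
)

```text
time_s: 50.5
position: [0.4317, 0.103, 0.241]
tcp_rot: [[-0.305, 0.952, 0.001], [0.952, 0.305, -0.0], [-0.001, 0.001, -1.0]]
force: [0.0, -0.3, 0.6]
opening: 0.346
```

```bash
python3 st.py; python3 - <<'E'
from h import *
cap('scene','s24');cap('top','t24')
overlay('s24',[],140,180,240,140,3,'b1'); overlay('t24',[],150,140,290,150,2,'b2')
E
```

```text
t 50.5 pos [0.4317 0.103  0.241 ] jaw 17.75 z [ 0.001 -0.    -1.   ] F [ 0.  -0.3  0.6] M [-0.07  0.06  0.02] op 0.346 q6 [ -1.1  14.7 105.7  -0.   59.5 -18.8]
```

View pics/b1.png

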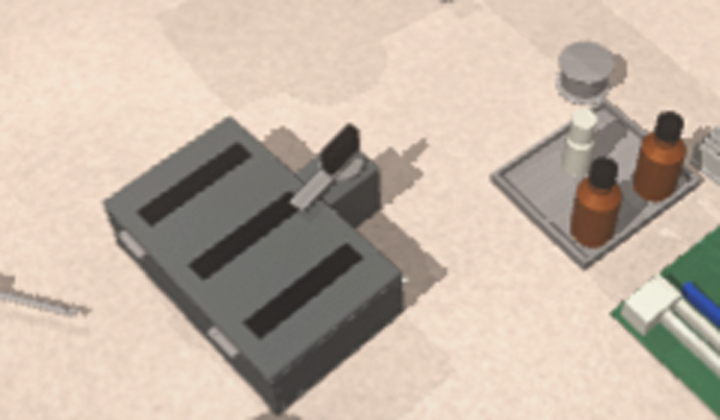

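View pics/b2.png

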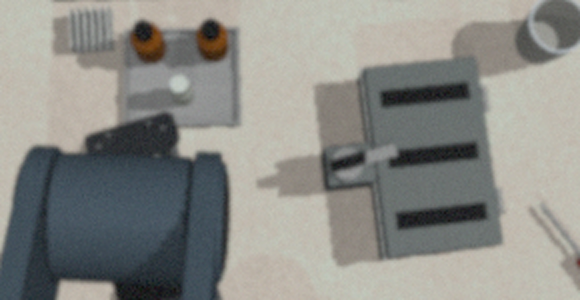

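The lid is flat shut, the tongue lies over it, the bottle stands upright in the tray, and the arm is clear of everything. Handing in.

```bash
python3 -c "
from rig import hand_in; print(hand_in())"
```

```text
the job is handed in; nothing more can be done
None
```

The case is packed, shut and latched, and the job was handed in at about 50 s of the 210 s allowed. No verdict came back.

- **Bottle and modules:** I stood the white bottle in the steel tray. Module d was re-laid from the dividers into pocket 0, and the four bench modules went into pockets 1 to 4.
- **Lid and latch:** I pushed the lid over from behind and pressed it shut. The fingertips were at z = 63.7 mm with 24 N, against a nominal lid top of 63.5 mm. The knob was then turned clockwise by about 79°.

**Last checks:**
- Before the lid closed, a picture showed all five modules flat with their tabs up.
- The final pictures show the lid flat, the tongue lying over it after the grip was released, and the bottle upright in the tray.
- The reel, the cup and the visible parts of the heat sink and driver look where they were. The relay is not in those last crops, but had not moved in the picture taken just before the latch was turned.
- The gripper is clear of everything, with the force reading near zero.

No check failed. The lid and latch angles were judged only from pictures and arm poses, since there is no direct reading of them. My first estimate of the case's yaw was about 1° off; I corrected it to −83.3° from the divider tips before placing the first module.

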